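Unload a labelled jam jar from the bench labeller

TASK

The red jam jar on the bench labeller has its label: throw the red-knobbed press lever fully up and back so the press roller lifts off the jar, then slide the blue jaw fully open by its black knob and lift the jar out. Lay the jar gently in the vacant place of the wooden tray, lying in the middle of its two dowels with its lid to the same side as the other jars' lids. Leave the lever up and the jaw open, and do not knock over or shift any of the other jars and things on the counter.

Things in the scene. Friction and masses are not known exactly. Their poses are not given: they have to be found in the camera images.
- labeller: bench jar labeller, fixed. Origin on the counter under the middle of the seated jar; z up, y along the jar to the jaw and the lid, x to its rear. In mm: grey base x -75 to 200, y -105 to 170, top z 20. Two rollers along y (radius 10, x -22 and 22, axis z 44) carry the jar. End plate at the jar's bottom, y -56, up to z 100. Two cheeks at y -66 and 66, x 75 to 135, up to z 142. Crank front left, below z 65.
- label_roll (a point): centre of the label roll on the labeller, behind the press head (labeller frame x 190, y 0, z 92 mm): diameter 96, 72 mm wide along y. Between it and the rollers stands the press head. With lever up and jaw open, the space within 60 mm to either side (x) of the jar's axis is free above z 54 mm, between end plate and jaw.
- press_lever (a joint): press lever angle, rad: 0 = down, press roller on the jar; 1.6 = fully up and back on its stop. Friction holds it at any angle; about 3 N at the knob moves it. The press arm (two bars and a rubber roller, 112 mm long, y -52 to 52 in the labeller's frame) is on the same shaft and swings with it; when up it stands upright 100 mm behind the jar's axis, up to z 237 mm.
- lever_knob (a point): centre of the red ball knob, diameter 28 mm, 108 mm from the pivot on a rod of radius 5.5 mm. In the labeller's frame: x -4, y -94, z 153 mm with the lever down (rod from pivot to knob points to -x, 0.26 rad above level); x 131, y -94, z 229 mm when up. It swings up and back in the x-z plane. It can be pinched from above across the labeller's y and turns between the fingers.
- lever_pivot (a point): point on the lever's pivot axis (parallel to the labeller's y axis) beside the lever: x 100, y -94, z 125 mm in the labeller's frame
- jaw (a joint): travel of the blue jaw, m: 0 = closed over the jar's lid; 0.05 = fully open, against its stop. It slides along the labeller's +y, away from the jar, with about 3 N, and stays where it is left. Its arched lip laps 6 mm over the lid, so the jar cannot be lifted before the jaw is open.
- jaw_knob (a point): centre of the jaw's black upright grip knob, diameter 25 mm, 42 mm tall (z 117 to 159 mm); it moves with the jaw: x 0, y 88 (closed) to 138 (open), z 138 mm in the labeller's frame. The jaw's face and lip reach up to z 118 mm and lie 26 mm or more from the knob's axis, on the jar's side.
- jar_center (a point): centre of the red jam jar to be unloaded: straight-sided glass jar, diameter 63 mm, 105 mm long, gold lid, cream label, about 0.35 kg. It lies on its side; its y axis is the jar's axis, pointing to the lid. On the labeller its centre is 79 mm above the counter
- jar_lid (a point): centre of the outer face of that jar's lid, 52.5 mm from its centre along its y axis
- tray: wooden tray for lying jars, fixed: x -120 to 200, y -90 to 84 mm about its origin (on the counter), board 12 mm thick, rims at y -79 and 79 up to z 30, price cards on the -y rim up to z 80. Three places at x -60, 40 and 140 mm, each between two dowels along y (radius 8, 20 mm to either side, tops 26 mm up). Jars lie along y with lids to +y, centres 52 mm above the counter.
- vacant_place (a point): the vacant place of the tray (which of the three varies; green felt strip on its floor): the point where the centre of the jar should come to rest, 52 mm above the counter, midway along the dowels. Its axes are those of the tray
- jar_apricot_center (a point): centre of the orange jar with a green lid lying in another place of the tray, diameter 63, length 105 mm
- jar_plum_center (a point): centre of the dark purple jar with a white lid lying in another place of the tray, diameter 63, length 105 mm
- jar_blank_center (a point): centre of the unlabelled amber jar with gold lid standing upright in front of the labeller (towards the robot), diameter 63, height 105 mm; its z axis is up
- oil_bottle: tall green oil bottle standing behind the tray, diameter 56, height 200 mm; origin at the centre of its foot, z up
- spare_roll: spare roll of labels lying flat in the gap between labeller and tray, nearer the robot, diameter 90, height 60 mm; origin at the centre of its underside
- cheese_box: round wooden cheese box with a red top, in the middle behind labeller and tray, diameter 115, height 38 mm; origin at the centre of its underside
- cheese_wedge: cheese wedge on a dark board at the right, 150 mm long, 65 mm high; origin on its underside
Not all that is in view belongs to the job. Leave any pink or turquoise look-alike of the part that bears jar_center alone.

How it is judged:
By the outcome, as a careful person would: the job done as asked, in the order asked, and still so for the second after the job is handed in, with the robot touching nothing.
It also fails if it takes over 72 s, if anything falls off the work surface, if the arm or the gripper's body presses on something with over 40 N, if the wrist force passes 120 N, or if a joint passes its speed limit or range.

ROBOT

A 7-joint arm with a two-finger parallel gripper is mounted at the origin on the work surface. World frame = base frame: x ahead of the robot, y to its left, z up, the work surface at z = 0. Lengths are in m, angles in rad, forces in N, time in s.
With the tool pointing down it reaches from about 0.35 to 0.9 m from the base axis. Payload 7.2 kg.
Tool frame: the origin (TCP) lies between the finger pads; the fingertips stand manip.finger_overhang ahead of it and the grasp point (between the pads) lies 3 mm ahead of it (manip.finger_overhang is the distance from the TCP to the fingertips, in m); z points along the fingers, y is the direction in which the jaws open and shut (so a half turn about z gives the same grasp; the last joint's range is limited). The gripper opens to 85 mm and grips with 20 to 120 N. Pads are 22 mm wide; open, the fingers measure 114 mm over their backs; the gripper's body (76 mm by 85 mm) begins 54 mm behind the grasp point. The pads swing forward as they close: fully open they stand 13 mm farther back than shut.
Start: joints at [-1.253, 0.411, -0.013, 1.596, 0.006, 1.134, -0.082], TCP at [0.235, 0.579, 0.253] pointing down, gripper open.
Joint ranges: [-2.95, 2.95], [-0.29, 1.99], [-1.47, 1.44], [0.14, 2.54], [-1.03, 4.17], [0.13, 1.85], [-2.86, 2.86]. Speed limits (rad/s): [2.39, 2.39, 3.01, 3.01, 3.14, 3.14, 3.14].

INTERFACE

Orientations are given as a rotation vector (axis times angle).
In Python, from bench import manip gives the robot as it stands. The module is installed in compiled form; this text tells all that it offers.
- The arm moves only by the tool servo_tool, never from a script. Its argument "plan" is a list of rows, each a list of 5 numbers: the finger opening in cm, from 0 to 8.54, then the shift along the tool's x, y, z in cm, then the turn about the tool's z in units of 8 degrees (1.0 is 8 degrees). A call has 1 to 8 rows; each row is the pose to reach, as a shift and turn from the pose measured when the call began, along the tool's axes at that moment; what a row does not reach only later rows make up. A row lasts 1/10 s, in which the tool goes at most 50 mm and 8.59 degrees, less where a joint would pass 70% of its speed; a pose out of reach is approached as far as the arm can. A call with a gripper value outside its range is refused whole. The fingers move at their own pace and stop on an object; "force" is the grip in N (left out, the last holds). Time passes only in rows, so rows that repeat a pose let the fingers close. It gives the time, the measured TCP pose, the force and the opening at its end, in the units of the state.
- manip.observe(): the state, without advancing time (a new reading comes with each control period).
- manip.snapshot(name): name is "scene" or "side" or "wrist"; returns (picture, depth): 384x512x3 uint8, red, green, blue; 384x512 float32, m along the optical axis (not along the pixel's ray), 0 where there is no reading.
- manip.camera_info(name): a dict with "intrinsics" (3x3 intrinsics, pixels), "k1" (the pictures are not rectified: a ray, as slopes to the right and down, at radius r is drawn at 1 + k1 r^2 times it, then the intrinsics apply), "cam_to_world" (4x4, takes a point from camera to world coordinates). Camera axes: x right, y down, z forward; pixel columns grow to the right and rows downward; lengths in m; the calibration is good to about 2 mm. A picture is of the moment at which its call begins: read the wrist's pose just before it. camera_info takes no time and is no camera call; for the wrist camera it gives the pose at the moment of the call.
- manip.finish_job(): hands the job in, once; it reports no verdict.
The state is a dict: "t": time; "qpos": joint angles; "joint_velocities": joint speeds; "joint_torque": joint torques, N m; "position": TCP position; "ee_rot": TCP orientation; "wrist_force": force on the tool from outside, world axes, zero at the start; "moment": the same for the moment, N m; "finger_gap": finger opening in m.
Only numpy, scipy, OpenCV 4.12 (cv2) and the standard library are available. Lean on these libraries where they do the work, as an engineer would, in place of code of your own. Each camera call takes 0.05 s, during which the arm holds its last target.

## Working session

There is one attempt and no reset: what is moved stays moved. The work goes in short steps, Python scripts to look and compute and a tool call to move; the robot and the scene stay as the last step left them, time stands still between calls to the robot, and variables do not carry over. Pictures are saved under pics/ and viewed, and the job is handed in when it is done.

Besides the shell and the picture viewer there is one more tool, called after "Call:" in YAML: its name, and indented under it one key for each argument. servo_tool: Moves the arm, as the interface text tells. Its arguments: {"type":"object","properties":{"plan":{"type":"array","items":{"type":"array","items":{"type":"number"}}},"force":{"type":"number"}},"required":["plan"]}

```bash
mkdir -p pics; ls; cat > h.py <<'E'
import numpy as np,cv2
from bench import manip
from scipy.spatial.transform import Rotation as R
def snap(n,f):
    ci=manip.camera_info(n); p,d=manip.snapshot(n)
    cv2.imwrite(f'pics/{f}.png',p[:,:,::-1]); np.savez(f'pics/{f}.npz',p=p,d=d,K=ci['intrinsics'],k1=ci['k1'],T=ci['cam_to_world'])
    return p,d,ci
def load(f):
    z=np.load(f'pics/{f}.npz'); return z['p'],z['d'],dict(intrinsics=z['K'],k1=float(z['k1']),cam_to_world=z['T'])
def rays(ci,u,v):
    K=np.array(ci['intrinsics']); k1=ci['k1']
    uv=np.stack([np.ravel(u),np.ravel(v)],1).astype(float)[:,None]
    q=cv2.undistortPoints(uv,K,np.array([k1,0,0,0,0.]))[:,0]
    return q
def pts(ci,u,v,d):
    q=rays(ci,u,v); d=np.ravel(d)
    c=np.c_[q*d[:,None],d]; T=np.array(ci['cam_to_world'])
    return c@T[:3,:3].T+T[:3,3]
def cloud(f):
    p,d,ci=load(f); v,u=np.mgrid[:d.shape[0],:d.shape[1]]
    P=pts(ci,u,v,d).reshape(*d.shape,3); P[d==0]=np.nan
    return p,P
def onplane(ci,u,v,z):
    q=rays(ci,u,v); T=np.array(ci['cam_to_world']); w=np.c_[q,np.ones(len(q))]@T[:3,:3].T
    s=(z-T[2,3])/w[:,2]; return T[:3,3]+w*s[:,None]
def st():
    s=manip.observe(); print('t',s['t'],'pos',np.round(s['position'],4),'rot',np.round(s['ee_rot'],4),'q',np.round(s['qpos'],3),'F',np.round(s['wrist_force'],2),'gap',round(s['finger_gap'],4)); return s
E
python3 - <<'E'
from h import *
s=st(); print(manip.finger_overhang); print(R.from_rotvec(s['ee_rot']).as_matrix().round(3))
for n in('scene','side','wrist'):
    p,d,ci=snap(n,n+'0'); print(n,np.round(ci['cam_to_world'],3).tolist(),ci['intrinsics'],ci['k1'],(d==0).mean())
E
```

```text
pics
t 0.0 pos [0.235  0.5786 0.2525] rot [-6.0220e-01 -3.0831e+00  2.5000e-03] q [-1.253  0.412 -0.013  1.597  0.006  1.134 -0.082] F [-0.39  0.44 -0.88] gap 0.0857
0.022
[[-0.926  0.376 -0.001]
 [ 0.376  0.926 -0.002]
 [-0.    -0.002 -1.   ]]
scene [[0.3, 0.789, -0.536, 1.246], [0.954, -0.246, 0.171, -0.336], [0.003, -0.563, -0.827, 1.254], [0.0, 0.0, 0.0, 1.0]] [[460.23891873   0.         262.66102427]
 [  0.         460.23891873 194.08314197]
 [  0.           0.           1.        ]] 0.058269381842480136 0.004231770833333333
side [[0.866, -0.32, 0.384, 0.119], [-0.5, -0.558, 0.662, -0.817], [0.002, -0.765, -0.644, 0.799], [0.0, 0.0, 0.0, 1.0]] [[387.84090518   0.         259.62905502]
 [  0.         387.84090518 191.5587653 ]
 [  0.           0.           1.        ]] -0.05249362293208138 0.004053751627604167
wrist [[0.376, 0.884, 0.278, 0.165], [0.927, -0.358, -0.113, 0.608], [-0.0, 0.301, -0.954, 0.373], [0.0, 0.0, 0.0, 1.0]] [[268.23717439   0.         256.20620661]
 [  0.         268.23717439 193.80941083]
 [  0.           0.           1.        ]] -0.014459105774944695 0.004018147786458333
```

View pics/scene0.png

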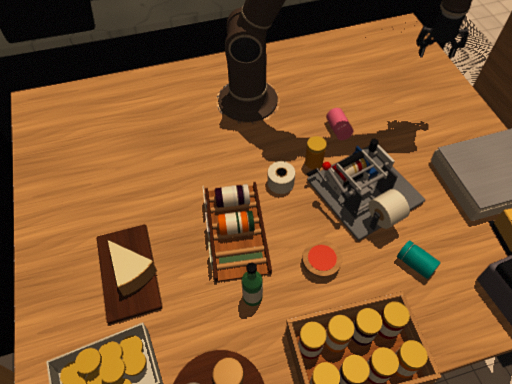

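View pics/side0.png

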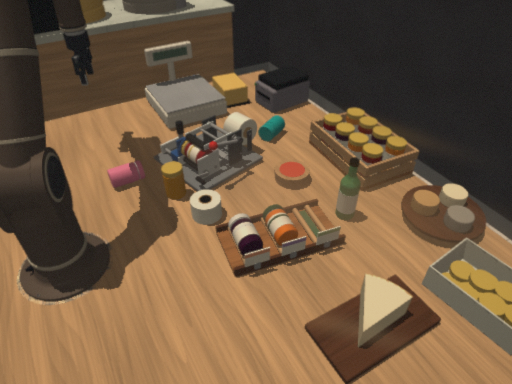

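View pics/wrist0.png

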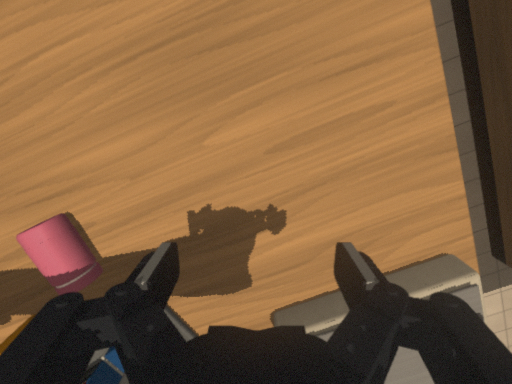

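The scene view shows the labeller around (365,190), the tray around (237,230) with its vacant green place near (240,258), and look-alikes in pink (340,122) and turquoise (418,260). The wrist view shows mostly empty bench. I'll enlarge the areas that matter.

```bash
python3 - <<'E'
from h import *
p,_,_=load('scene0'); c=p[115:255,280:440,::-1]; a=cv2.resize(c,None,fx=5,fy=4.2*5/4.2 if 0 else 4.2,interpolation=cv2.INTER_CUBIC); cv2.imwrite('pics/sc_c.png',a)
p,_,_=load('side0'); c=p[95:205,150:290,::-1]; cv2.imwrite('pics/si_c.png',cv2.resize(c,None,fx=5,fy=5,interpolation=cv2.INTER_CUBIC))
p,P=cloud('scene0')
def at(u,v): return np.round(P[v,u],3)
for n,u,v in [('redknob',327,165),('cheese',321,261),('bottle',252,268),('spare',281,178),('blank',317,145),('roll',393,205),('plum',232,196),('apr',236,223),('felt',240,258)]: print(n,at(u,v))
E
```

```text
redknob [0.497 0.105 0.165]
cheese [0.733 0.008 0.039]
bottle [ 0.769 -0.21   0.203]
spare [ 0.431 -0.014  0.062]
blank [0.371 0.129 0.107]
roll [0.671 0.242 0.139]
plum [ 0.461 -0.184  0.076]
apr [ 0.56  -0.199  0.08 ]
felt [ 0.64  -0.212  0.012]
```

View pics/sc_c.png

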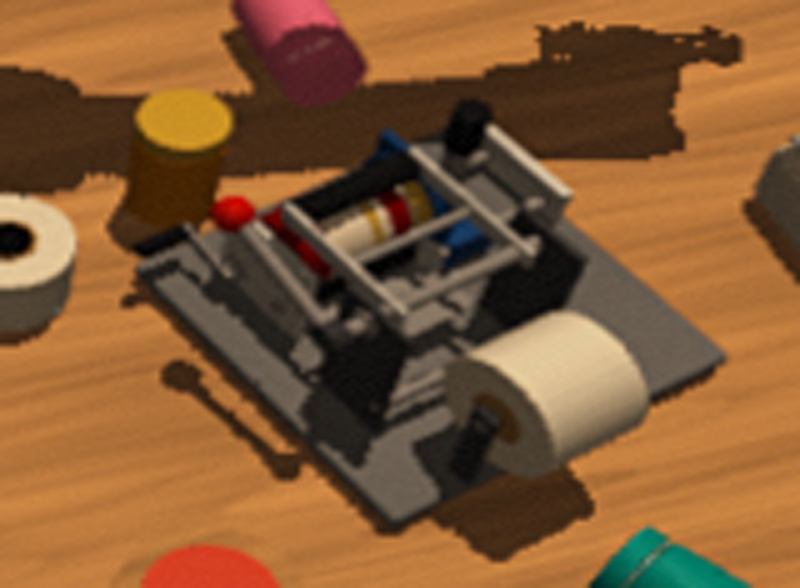

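View pics/si_c.png

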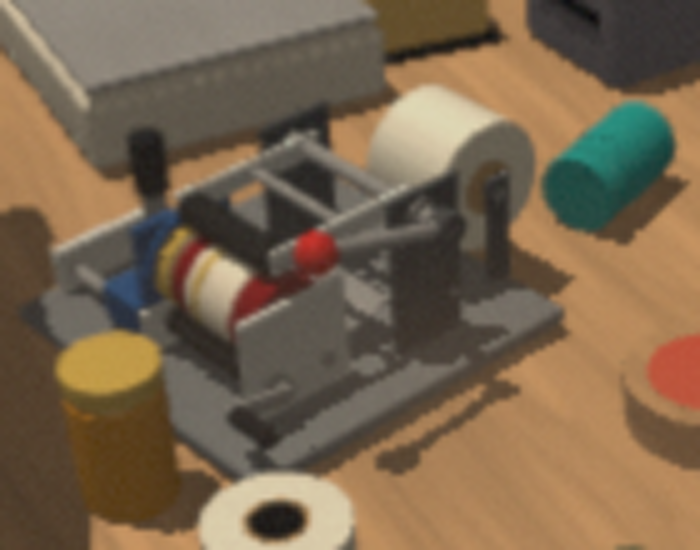

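```bash
python3 - <<'E'
from h import *
allb=[];
for f in('scene0','side0'):
    p,P=cloud(f); hsv=cv2.cvtColor(p,cv2.COLOR_RGB2HSV)
    X,Y,Z=P[...,0],P[...,1],P[...,2]
    m=(X>.35)&(X<.85)&(Y>.0)&(Y<.45)&(Z>.013)&(Z<.026)&(hsv[...,1]<70)
    n,l,s,c=cv2.connectedComponentsWithStats(m.astype(np.uint8),connectivity=8)
    k=1+np.argmax(s[1:,4]); m=np.isin(l,[i for i in range(1,n) if s[i,4]>25])
    q=P[m]; allb.append(q); r=cv2.minAreaRect(q[:,:2].astype(np.float32)); print(f,m.sum(),r,'z',np.median(q[:,2])); print(cv2.boxPoints(r))
    # red knob
    for name,mm in dict(red=(((hsv[...,0]<6)|(hsv[...,0]>174))&(hsv[...,1]>190)&(Z>.125)&(Z<.18)), black=((hsv[...,2]<60)&(Z>.12)&(Z<.162)),
       blank=((hsv[...,0]>12)&(hsv[...,0]<30)&(Z>.1)&(Z<.115)), felt=((hsv[...,0]>40)&(hsv[...,0]<85)&(Z<.03)&(Z>.005)),
       roll=((Z>.11)&(Z<.145)&(hsv[...,2]>110)&(hsv[...,1]<90))).items():
        mm=mm&(X>.3)&(X<.85)&(Y<.4)&(Y>-.4)
        if mm.sum(): q=P[mm]; print(name,mm.sum(),'med',np.median(q,0).round(4),'min',q.min(0).round(4),'max',q.max(0).round(4))
q=np.vstack(allb); r=cv2.minAreaRect(q[:,:2].astype(np.float32)); print(r,cv2.boxPoints(r))
E
```

```text
scene0 1936 ((0.5244467258453369, 0.24464884400367737), (0.2737002670764923, 0.2763158082962036), 14.560791969299316) z 0.018929083502230548
[[0.35725814 0.34396425]
 [0.42672592 0.07652327]
 [0.6916353  0.14533344]
 [0.6221675  0.4127744 ]]
red 54 med [0.4942 0.104  0.1609] min [0.4561 0.0936 0.1369] max [0.5054 0.2824 0.1686]
black 685 med [0.54   0.1823 0.1325] min [ 0.4337 -0.2376  0.1202] max [0.7918 0.2963 0.1618]
blank 557 med [0.4788 0.184  0.1055] min [ 0.3278 -0.2382  0.1001] max [0.7659 0.2934 0.115 ]
felt 246 med [ 0.642  -0.2068  0.0145] min [ 0.5368 -0.272   0.0052] max [0.8499 0.2841 0.0299]
roll 722 med [0.6408 0.2433 0.1338] min [0.4556 0.1152 0.113 ] max [0.7023 0.2933 0.1449]
side0 1405 ((0.5208504796028137, 0.24132290482521057), (0.2769647538661957, 0.27531641721725464), 13.789778709411621) z 0.020025983433620387
[[0.35354736 0.34200466]
 [0.41917184 0.07462376]
 [0.6881536  0.14064115]
 [0.62252915 0.40802205]]
red 11 med [0.4864 0.1005 0.1642] min [0.4778 0.0975 0.1613] max [0.4917 0.1086 0.167 ]
black 316 med [0.4665 0.2125 0.1336] min [0.4348 0.1211 0.1201] max [0.6134 0.2981 0.1616]
blank 552 med [0.451  0.1512 0.1058] min [ 0.327  -0.2407  0.1   ] max [0.7797 0.2948 0.115 ]
felt 74 med [0.7647 0.2503 0.021 ] min [0.7496 0.2319 0.0058] max [0.8423 0.2794 0.0297]
roll 498 med [0.6169 0.2344 0.1321] min [0.4509 0.1147 0.1102] max [0.7021 0.2832 0.1449]
((0.5223114490509033, 0.24371908605098724), (0.2784810960292816, 0.2767137885093689), 14.646787643432617) [[0.35261095 0.34237152]
 [0.42258063 0.07465008]
 [0.69201195 0.14506665]
 [0.6220423  0.4127881 ]]
```

```bash
cat >> h.py <<'E'
def proj(ci,W):
    T=np.linalg.inv(np.array(ci['cam_to_world'])); c=np.atleast_2d(W)@T[:3,:3].T+T[:3,3]
    q=c[:,:2]/c[:,2:]; r2=(q**2).sum(1,keepdims=True); q=q*(1+ci['k1']*r2); K=np.array(ci['intrinsics'])
    return q*[K[0,0],K[1,1]]+K[:2,2]
def fr(o,yaw,P):
    P=np.atleast_2d(np.array(P,float))/1000; c,s=np.cos(yaw),np.sin(yaw)
    return np.c_[o[0]+c*P[:,0]-s*P[:,1],o[1]+s*P[:,0]+c*P[:,1],P[:,2]]
LO=(.4699,.1962);LY=np.radians(14.2)
E
python3 - <<'E'
from h import *
for f in('scene0','side0'):
    p,P=cloud(f); hsv=cv2.cvtColor(p,cv2.COLOR_RGB2HSV); X,Y,Z=P[...,0],P[...,1],P[...,2]
    reg=(X>.33)&(X<.85)&(Y>-.36)&(Y<-.06)
    # tray anything z .008-.09 ; exclude bottle (x>.7)
    m=reg&(Z>.006)&(Z<.034)
    n,l,s,c=cv2.connectedComponentsWithStats(m.astype(np.uint8))
    m=l==1+np.argmax(s[1:,4]); q=P[m]
    r=cv2.minAreaRect(q[:,:2].astype(np.float32)); print(f,m.sum(),r);print(cv2.boxPoints(r).round(4).tolist(), s[1:,4])
    for n,lo,hi in(('plumtop',.07,.09),):
        t=reg&(Z>.068)&(Z<.09)&(X<.7)
        k,l,s,c=cv2.connectedComponentsWithStats(t.astype(np.uint8))
        for i in range(1,k):
            if s[i,4]>20:
                q=P[l==i]; mu=q.mean(0); e=np.linalg.eigh(np.cov(q[:,:2].T)); print('jar',s[i,4],mu.round(4),np.percentile(q,[2,98],axis=0).round(3).tolist(),e[1][:,1].round(3),q[:,2].max())
    g=reg&(hsv[...,0]>38)&(hsv[...,0]<90)&(hsv[...,1]>60)&(Z<.02)
    q=P[g]; print('felt',g.sum(),np.percentile(q,[3,50,97],axis=0).round(3).tolist())
E
python3 - <<'E'
from h import *
for f in('scene0','side0'):
    p,P=cloud(f);_,_,ci=load(f); im=cv2.resize(p[:,:,::-1],None,fx=4,fy=4,interpolation=cv2.INTER_CUBIC)
    L=dict(k=[-4,-94,153],b=[0,88,159],c=[0,52,79],lid=[0,-52,79],pl=[0,88,117],r=[190,36,92],r2=[190,-36,92])
    for x,y in((-75,-105),(-75,170),(200,170),(200,-105)): L[f'{x}{y}']=[x,y,20]
    for k,v in L.items():
        a=proj(ci,fr(LO,LY,v))[0]*4+1.5; cv2.drawMarker(im,tuple(int(i) for i in a),(0,255,0),0,10,1)
    o=(290,110) if f=='scene0' else (150,95); 
    cv2.imwrite(f'pics/ov_{f}.png',im[o[1]*4:o[1]*4+560,o[0]*4:o[0]*4+640])
E
```

```text
scene0 3403 ((0.5427443981170654, -0.19691970944404602), (0.16972003877162933, 0.3217373490333557), 81.51216888427734)
[[0.3711000084877014, -0.257099986076355], [0.689300000667572, -0.3046000003814697], [0.7143999934196472, -0.13670000433921814], [0.3962000012397766, -0.08919999748468399]] [   1    1    1 3403    1    1    1    1    1    1    1    1    1    2
    1   62    1    1    1    1    1    1    1    1    1    1    1    1
    1    1    1    1    1    1    1    1    1]
jar 451 [ 0.4503 -0.1831  0.0781] [[0.422, -0.232, 0.069], [0.473, -0.133, 0.086]] [0.126 0.992] 0.08754225833019902
jar 28 [ 0.434  -0.267   0.0772] [[0.397, -0.273, 0.069], [0.463, -0.261, 0.083]] [-0.989  0.148] 0.08420327418212925
jar 523 [ 0.5485 -0.1974  0.078 ] [[0.519, -0.247, 0.069], [0.573, -0.148, 0.086]] [0.141 0.99 ] 0.08982209832304977
jar 33 [ 0.5306 -0.2815  0.0771] [[0.498, -0.288, 0.07], [0.563, -0.275, 0.084]] [-0.989  0.15 ] 0.08489161607363394
jar 38 [ 0.63   -0.2961  0.0782] [[0.595, -0.302, 0.07], [0.66, -0.29, 0.085]] [-0.99   0.141] 0.08625706149737877
felt 214 [[0.627, -0.268, 0.008], [
[... 319 characters left out ...]
.08820000290870667]] [3158  134]
jar 594 [ 0.5355 -0.2022  0.0785] [[0.511, -0.249, 0.069], [0.565, -0.146, 0.085]] [0.115 0.993] 0.08653107625183798
jar 641 [ 0.438  -0.1879  0.0786] [[0.413, -0.234, 0.069], [0.468, -0.132, 0.086]] [0.135 0.991] 0.08663165052440258
jar 99 [ 0.6262 -0.2978  0.0753] [[0.595, -0.303, 0.068], [0.659, -0.291, 0.081]] [-0.988  0.156] 0.08150759723271883
jar 104 [ 0.5257 -0.2829  0.0758] [[0.495, -0.288, 0.068], [0.559, -0.277, 0.082]] [-0.991  0.137] 0.0828543436357565
jar 114 [ 0.428  -0.2679  0.0754] [[0.397, -0.273, 0.069], [0.461, -0.262, 0.081]] [-0.99   0.144] 0.08171278517137515
felt 4 [[0.63, -0.247, 0.014], [0.632, -0.243, 0.015], [0.635, -0.237, 0.015]]
```

View pics/ov_scene0.png

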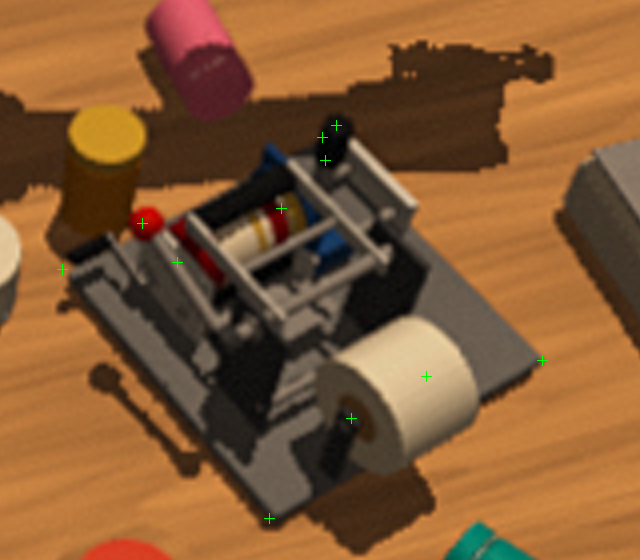

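View pics/ov_side0.png

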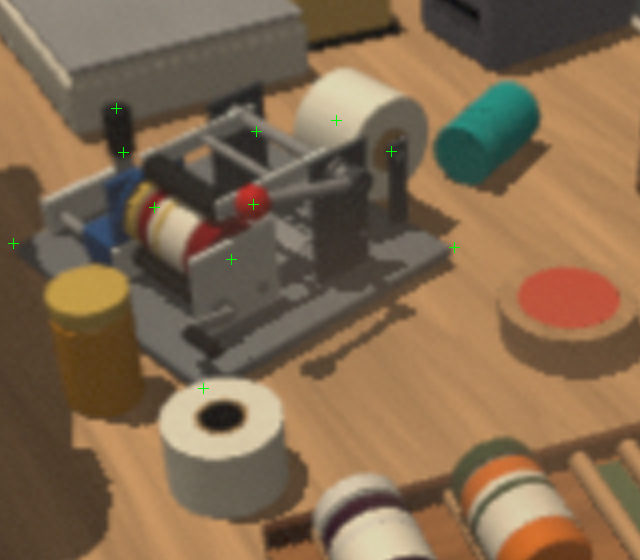

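The overlay lands on the red knob, the black knob, the roll and the base corners to within about 3 mm. Next I move above the lever knob, and I'll refine from the wrist view there.

Call:
servo_tool:
  plan:
    - [6,-2,-1.7,-1,0]
    - [5,-5,-4.2,-2,0]
    - [4,-8.5,-7,-4,0]
    - [4,-12,-10,-5,0]
    - [4,-15.5,-13,-5,0]
    - [4,-19,-16,-5,0]
    - [4,-22.5,-18.6,-5,0]
    - [4,-24,-20,-5,0]
  force: 20

```text
t: 0.95
position: [0.3843, 0.2992, 0.3031]
ee_rot: [0.609, 3.081, -0.003]
wrist_force: [1.1, 0.1, 0.8]
finger_gap: 0.0397
```

```bash
cat >> h.py <<'E'
def go(t,yang=None):
    """shift in tool axes (cm) and turn units to reach world TCP t with tool y at world angle yang (deg)"""
    s=st(); M=R.from_rotvec(s['ee_rot']).as_matrix(); d=M.T@(np.array(t)-s['position'])*100
    a=np.degrees(np.arctan2(M[1,1],M[0,1])); o=''
    if yang is not None:
        dd=(yang-a+90)%180-90; o=f'turn {-dd/8:.2f} (alt {(-dd+180)/8:.2f})'
    print('shift',d.round(2),'yang',round(a,2),o,'tilt',M[:,2].round(3))
E
python3 -c "
from h import *
go([.480,.102,.30],104.2)"
```

```text
t 0.95 pos [0.3843 0.2992 0.3031] rot [ 6.0930e-01  3.0811e+00 -2.9000e-03] q [-0.882  0.128  0.133  1.858 -0.017  1.158  0.438] F [1.15 0.08 0.78] gap 0.0397
shift [-16.36 -14.59   0.35] yang 67.63 turn -4.57 (alt 17.93) tilt [ 0.    -0.002 -1.   ]
```

Call:
servo_tool:
  plan:
    - [4,-1.5,-1.3,0,-0.5]
    - [4,-4.5,-3.8,0,-1.2]
    - [4,-8,-7,0,-2]
    - [4,-11.5,-10,0,-2.8]
    - [4,-14.5,-12.8,0,-3.6]
    - [4,-16.4,-14.6,0.3,-4.3]
    - [4,-16.4,-14.6,0.3,-4.6]
    - [4,-16.4,-14.6,0.3,-4.6]

```text
t: 1.75
position: [0.4804, 0.1008, 0.3003]
ee_rot: [0.392, -3.117, 0.003]
wrist_force: [-0.3, 0.7, -0.0]
finger_gap: 0.0402
```

```bash
python3 -c "
from h import *
st()
p,d,ci=snap('wrist','w1')
im=cv2.resize(p[:,:,::-1],(800,600),interpolation=cv2.INTER_CUBIC)
L=dict(k=[-4,-94,153],b=[0,88,159],j=[0,52,79],r=[190,36,92],r2=[190,-36,92])
for x,y in((-75,-105),(-75,170),(200,170),(200,-105)): L[f'{x}{y}']=[x,y,20]
for k,v in L.items():
    a=proj(ci,fr(LO,LY,v))[0]*800/512; cv2.drawMarker(im,tuple(int(i) for i in a),(0,255,0),0,12,1)
cv2.imwrite('pics/w1o.png',im)"
```

```text
t 1.75 pos [0.4804 0.1008 0.3003] rot [ 0.3919 -3.1166  0.0032] q [-0.549  0.135  0.272  1.862 -0.037  1.151  1.557] F [-0.33  0.73 -0.01] gap 0.0402
```

View pics/w1o.png

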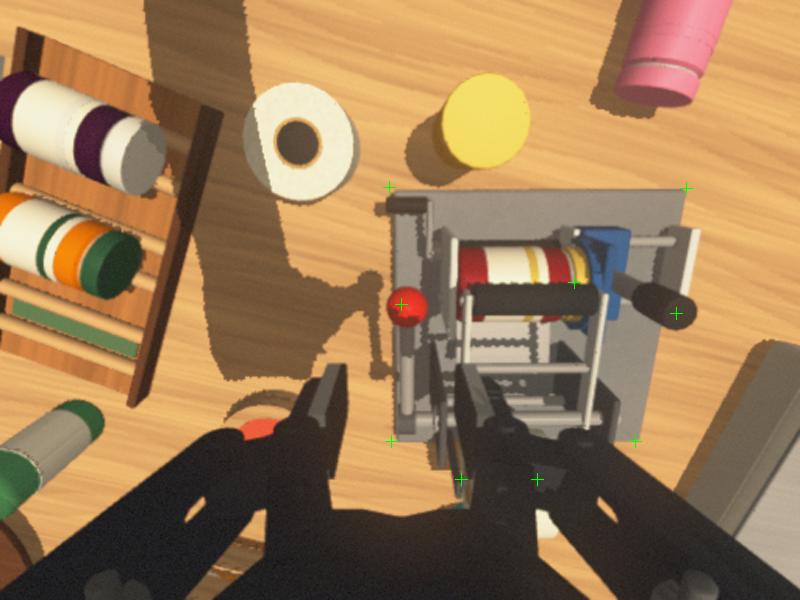

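The wrist view shows the red knob at (407,306), about 6 px right of my prediction, and the black knob top at (680,313). I'll refine the labeller and the tray from this picture.

```bash
python3 - <<'E'
from h import *
p,P=cloud('w1');_,d,ci=load('w1'); hsv=cv2.cvtColor(p,cv2.COLOR_RGB2HSV); X,Y,Z=P[...,0],P[...,1],P[...,2]
v,u=np.mgrid[:384,:512]
def comp(m):
    n,l,s,c=cv2.connectedComponentsWithStats(m.astype(np.uint8)); k=1+np.argmax(s[1:,4]); return l==k,s[k],c[k]
m,s,c=comp(((hsv[...,0]<5)|(hsv[...,0]>174))&(hsv[...,1]>180)&(u<276)&(u>240)&(v>180)&(v<212)); print('knob',s,c, onplane(ci,c[0],c[1],.153).round(4))
m,s,c=comp((Z>.15)&(Z<.165)&(hsv[...,2]<70)&(u>390)); print('black top',s,c,np.median(P[m],0).round(4),P[m].min(0),P[m].max(0))
# base
m=(Z>.014)&(Z<.026)&(hsv[...,1]<70)&(X>.33)&(X<.7)&(Y>.05)&(Y<.45)
n,l,s,c=cv2.connectedComponentsWithStats(m.astype(np.uint8)); m=np.isin(l,[i for i in range(1,n) if s[i,4]>60])
q=P[m]; r=cv2.minAreaRect(q[:,:2].astype(np.float32)); print(r,cv2.boxPoints(r).round(4).tolist(),np.median(q[:,2]))
# red jar: red body z .085-.115
m=((hsv[...,0]<8)|(hsv[...,0]>172))&(hsv[...,1]>150)&(Z>.09)&(Z<.113)
q=P[m]; e=np.linalg.eigh(np.cov(q[:,:2].T)); print('jar',m.sum(),q.mean(0),np.degrees(np.arctan2(*e[1][::-1,1])))
# tray jars
for nm,mm in (('plum',(Z>.06)&(Z<.09)&(X<.5)&(Y<-.08)),('apr',(Z>.06)&(Z<.09)&(X>.5)&(X<.6)&(Y<-.08))):
    m,s,c=comp(mm); q=P[m]; e=np.linalg.eigh(np.cov(q[:,:2].T)); print(nm,m.sum(),q.min(0).round(4),q.max(0).round(4),np.degrees(np.arctan2(*e[1][::-1,1])),s)
c=np.array([[242,162]]);
E
```

```text
knob [249 185  24  21 390] [261.12820513 194.75641026] [[0.4881 0.1081 0.153 ]]
black top [419 187  14  20 107] [424.11214953 196.03738318] [0.4465 0.2735 0.1542] [0.43645016 0.27166657 0.15000361] [0.45693193 0.27932333 0.15866662]
((0.5225179195404053, 0.24576754868030548), (0.2721388041973114, 0.2721126675605774), 14.669824600219727) [[0.3564000129699707, 0.34290000796318054], [0.4253000020980835, 0.07970000058412552], [0.6886000037193298, 0.1485999971628189], [0.619700014591217, 0.41179999709129333]] 0.019673372348994966
jar 624 [0.45800492 0.18164433 0.10189806] 102.88846461784574
plum 4437 [ 0.407  -0.2309  0.06  ] [ 0.4804 -0.1241  0.0856] 78.7279607624355 [   0   46   94   79 4437]
apr 3210 [ 0.5047 -0.2401  0.06  ] [ 0.5788 -0.1381  0.0848] 73.88995061247213 [   0  123   78   69 3210]
```

```bash
sed -i 's/^LO=.*/LO=(.4697,.1987);LY=np.radians(14.4)/' h.py; python3 -c "
from h import *
go([.4885,.1073,.157],104.4)"
```

```text
t 1.8 pos [0.4802 0.1017 0.3003] rot [ 3.9200e-01 -3.1167e+00  2.9000e-03] q [-0.55   0.134  0.271  1.862 -0.037  1.151  1.555] F [-0.85  0.13  0.16] gap 0.0401
shift [-0.95  0.36 14.33] yang 104.34 turn -0.01 (alt 22.49) tilt [-0.    -0.002 -1.   ]
```

Call:
servo_tool:
  plan:
    - [4,-0.5,0.2,1,0]
    - [4,-0.95,0.35,3,0]
    - [4,-0.95,0.35,6,0]
    - [4,-0.95,0.35,8.5,0]
    - [4,-0.95,0.35,11,0]
    - [4,-0.95,0.35,13,0]
    - [4,-0.95,0.35,14.3,0]
    - [4,-0.95,0.35,14.3,0]

```text
t: 2.6
position: [0.4874, 0.1075, 0.1554]
ee_rot: [0.393, -3.113, 0.004]
wrist_force: [-0.1, 0.5, -0.1]
finger_gap: 0.0401
```

```bash
python3 -c "
from h import *
st();p,d,ci=snap('wrist','w2');p,d,ci=snap('side','s2')
a=cv2.imread('pics/w2.png');b=cv2.resize(cv2.imread('pics/s2.png')[80:200,140:300],(512,384),interpolation=cv2.INTER_CUBIC)
cv2.imwrite('pics/c2.png',cv2.resize(np.hstack([a,b]),(800,300)))
"
```

```text
t 2.6 pos [0.4874 0.1075 0.1554] rot [ 0.3927 -3.1133  0.0043] q [-0.522  0.318  0.251  2.015 -0.103  0.825  1.609] F [-0.09  0.5  -0.13] gap 0.0401
```

View pics/c2.png

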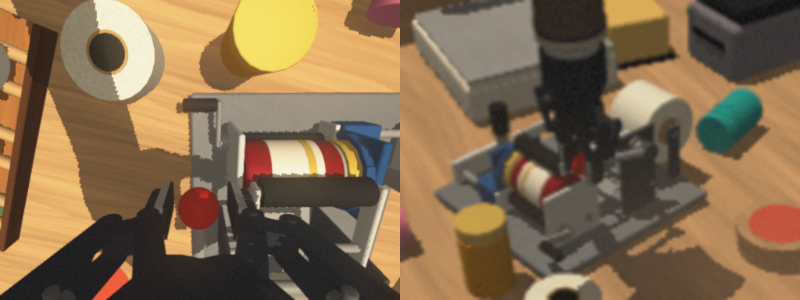

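```bash
python3 -c "
from h import *
p,d,ci=load('w2');s=manip.observe();M=R.from_rotvec(s['ee_rot']).as_matrix()
for z in(0.003,.022): print(proj(ci,s['position']+M@[0,0,z]))
hsv=cv2.cvtColor(p,cv2.COLOR_RGB2HSV);m=((hsv[...,0]<5)|(hsv[...,0]>174))&(hsv[...,1]>180);m[:230]=0;m[300:]=0;m[:,:220]=0;m[:,290:]=0
v,u=np.nonzero(m);print(u.min(),u.max(),v.min(),v.max(),u.mean(),v.mean(),onplane(ci,(u.min()+u.max())/2,(v.min()+v.max())/2,.153))"
```

```text
[[255.0946667 266.0446824]]
[[255.21698137 248.06554237]]
228 279 241 292 253.57013118062562 266.85872855701314 [[0.4901345  0.10701495 0.153     ]]
```

The knob is centred between the pads to about 1 mm (pixel 254,267 against the expected 255,266). I close on it.

Call:
servo_tool:
  plan:
    - [2.4,0,0,0,0]
    - [2.4,0,0,0,0]
    - [2.4,0,0,0,0]
    - [2.4,0,0,0,0]
    - [2.4,0,0,0,0]
  force: 25

```text
t: 3.2
position: [0.4895, 0.1069, 0.1585]
ee_rot: [-0.391, 3.116, -0.003]
wrist_force: [0.7, -5.8, 6.7]
finger_gap: 0.0263
```

```bash
python3 -c "
from h import *
st()
import math
x0,z0=100+108*math.cos(math.pi-.26),125+108*math.sin(.26)
for i in range(1,20):
    a=.1*i if i<17 else 1.6+(i-16)*.02; t=math.pi-.26-a
    print(i,round(a,2),'toolx',round(-(100+108*math.cos(t)-x0)/10,2),'toolz',round(-(125+108*math.sin(t)-z0)/10,2))
"
```

```text
t 3.2 pos [0.4895 0.1069 0.1585] rot [-0.391   3.1155 -0.0035] q [-0.521  0.314  0.253  2.011 -0.102  0.827  1.609] F [ 0.68 -5.81  6.68] gap 0.0263
1 0.1 toolx -0.33 toolz -1.03
2 0.2 toolx -0.76 toolz -2.02
3 0.3 toolx -1.29 toolz -2.96
4 0.4 toolx -1.91 toolz -3.85
5 0.5 toolx -2.61 toolz -4.66
6 0.6 toolx -3.39 toolz -5.41
7 0.7 toolx -4.24 toolz -6.07
8 0.8 toolx -5.16 toolz -6.64
9 0.9 toolx -6.12 toolz -7.13
10 1.0 toolx -7.13 toolz -7.51
11 1.1 toolx -8.18 toolz -7.78
12 1.2 toolx -9.24 toolz -7.96
13 1.3 toolx -10.32 toolz -8.02
14 1.4 toolx -11.4 toolz -7.98
15 1.5 toolx -12.47 toolz -7.83
16 1.6 toolx -13.52 toolz -7.58
17 1.62 toolx -13.72 toolz -7.51
18 1.64 toolx -13.93 toolz -7.44
19 1.66 toolx -14.13 toolz -7.37
```

Call:
servo_tool:
  plan:
    - [2.2,-0.33,0,-1.03,0]
    - [2.2,-0.76,0,-2.02,0]
    - [2.2,-1.29,0,-2.96,0]
    - [2.2,-1.91,0,-3.85,0]
    - [2.2,-2.61,0,-4.66,0]
    - [2.2,-3.39,0,-5.41,0]
    - [2.2,-4.24,0,-6.07,0]
    - [2.2,-5.16,0,-6.64,0]

```text
t: 4.0
position: [0.5398, 0.1201, 0.2254]
ee_rot: [-0.391, 3.116, -0.003]
wrist_force: [-1.2, -2.2, -4.6]
finger_gap: 0.0263
```

```bash
python3 -c "
from h import *
s=st();M=R.from_rotvec(s['ee_rot']).as_matrix();g=s['position']+M@[0,0,.003]
c,sn=np.cos(LY),np.sin(LY);d=g[:2]-LO;l=np.array([c*d[0]+sn*d[1],-sn*d[0]+c*d[1],g[2]])*1000;print('lab',l)
a=np.pi-.26-np.arctan2(l[2]-125,l[0]-100);print(a,np.hypot(l[2]-125,l[0]-100))"
```

```text
t 4.0 pos [0.5398 0.1201 0.2254] rot [-0.3913  3.1161 -0.0032] q [-0.52   0.317  0.267  1.822 -0.095  1.014  1.605] F [-1.18 -2.19 -4.61] gap 0.0263
lab [ 48.38885962 -93.5958726  222.42077127]
0.823613010327676 110.2475237171656
```

Call:
servo_tool:
  plan:
    - [2.2,-0.96,0,-0.49,0]
    - [2.2,-1.97,0,-0.87,0]
    - [2.2,-3.02,0,-1.14,0]
    - [2.2,-4.08,0,-1.32,0]
    - [2.2,-5.16,0,-1.38,0]
    - [2.2,-6.24,0,-1.34,0]
    - [2.2,-7.31,0,-1.19,0]
    - [2.2,-8.36,0,-0.94,0]

```text
t: 4.8
position: [0.6226, 0.1417, 0.2357]
ee_rot: [-0.391, 3.113, -0.002]
wrist_force: [-0.1, -0.7, 6.4]
finger_gap: 0.0232
```

```bash
cat >> h.py <<'E'
def lev():
    s=st();M=R.from_rotvec(s['ee_rot']).as_matrix();g=s['position']+M@[0,0,.003]
    c,sn=np.cos(LY),np.sin(LY);d=g[:2]-LO;l=np.array([c*d[0]+sn*d[1],-sn*d[0]+c*d[1],g[2]])*1000
    print('lab',l.round(1),'lever',np.pi-.26-np.arctan2(l[2]-125,l[0]-100),np.hypot(l[2]-125,l[0]-100))
E
python3 -c "
from h import *
lev()"
```

```text
t 4.8 pos [0.6226 0.1417 0.2357] rot [-3.9140e-01  3.1134e+00 -1.7000e-03] q [-0.491  0.452  0.269  1.6   -0.129  1.104  1.631] F [-0.05 -0.68  6.42] gap 0.0232
lab [134.  -93.3 232.7] lever 1.6163089402736597 112.91162146625668
```

The gap of 23 mm means the knob has slipped a little in the pads. I push on towards the stop, with some travel downward.

Call:
servo_tool:
  plan:
    - [2,-0.3,0,0.3,0]
    - [2,-0.6,0,0.5,0]
    - [2,-0.9,0,0.6,0]
    - [2,-0.9,0,0.6,0]

```text
t: 5.2
position: [0.6314, 0.144, 0.2291]
ee_rot: [-0.392, 3.114, -0.002]
wrist_force: [0.1, -0.1, 1.1]
finger_gap: 0.02
```

```bash
python3 -c "
from h import *
lev();snap('scene','sc3');snap('side','s3');snap('wrist','w3')
b=cv2.resize(cv2.imread('pics/s3.png')[80:200,140:300],(512,384),interpolation=cv2.INTER_CUBIC)
a=cv2.imread('pics/w3.png')
cv2.imwrite('pics/c3.png',cv2.resize(np.hstack([a,b]),(800,300)))
"
```

```text
t 5.2 pos [0.6314 0.144  0.2291] rot [-3.917e-01  3.114e+00 -2.000e-03] q [-0.487  0.473  0.268  1.583 -0.134  1.101  1.634] F [ 0.1  -0.12  1.09] gap 0.02
lab [143.1 -93.2 226.1] lever 1.713341592291808 109.89622598359767
```

View pics/c3.png

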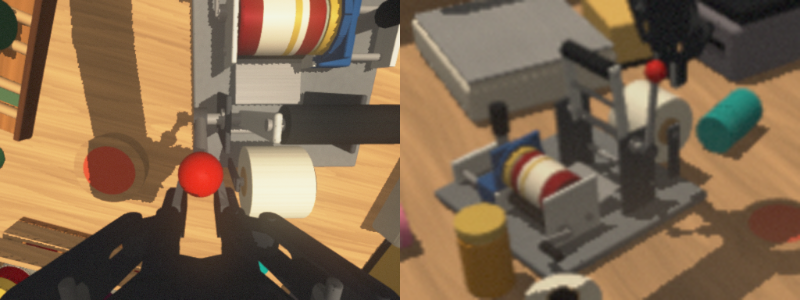

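The fingers have slipped off past the knob, which now stands at wrist pixel (257,222). I'll triangulate it to get the lever angle.

```bash
cat >> h.py <<'E'
def knobang(files,zmin=.19):
    A=np.zeros((3,3));b=np.zeros(3)
    for f in files:
        p,d,ci=load(f);_,P=cloud(f);hsv=cv2.cvtColor(p,cv2.COLOR_RGB2HSV);m=((hsv[...,0]<6)|(hsv[...,0]>174))&(hsv[...,1]>170)&(P[...,2]>zmin)&(P[...,2]<.27)&(P[...,1]>.0)
        n,l,s,c=cv2.connectedComponentsWithStats(m.astype(np.uint8));
        if n<2: print(f,'none');continue
        k=1+np.argmax(s[1:,4]); q=np.median(P[l==k],0); cc=s[k,:2]+(s[k,2:4]-1)/2
        print(f,s[k],cc.round(1),q.round(4))
        T=np.array(ci['cam_to_world']);r=rays(ci,cc[0],cc[1])[0];w=T[:3,:3]@np.r_[r,1];w/=np.linalg.norm(w);Q=np.eye(3)-np.outer(w,w);A+=Q;b+=Q@T[:3,3]
    x=np.linalg.solve(A,b);c,sn=np.cos(LY),np.sin(LY);d=x[:2]-LO;l=np.array([c*d[0]+sn*d[1],-sn*d[0]+c*d[1],x[2]])*1000
    print('knob',x.round(4),'lab',l.round(1),'ang',np.pi-.26-np.arctan2(l[2]-125,l[0]-100),np.hypot(l[2]-125,l[0]-100))
E
python3 -c "
from h import *
knobang(['sc3','s3','w3']);knobang(['s3','w3'])"
```

```text
sc3 none
s3 [238 104   9   9  58] [242. 108.] [0.6041 0.1301 0.2385]
w3 [ 229  195   57   57 2560] [257. 223.] [0.6032 0.1371 0.2414]
knob [0.6081 0.1383 0.2319] lab [119.  -92.9 231.9] ang 1.4868415491888554 108.62668084094493
s3 [238 104   9   9  58] [242. 108.] [0.6041 0.1301 0.2385]
w3 [ 229  195   57   57 2560] [257. 223.] [0.6032 0.1371 0.2414]
knob [0.6081 0.1383 0.2319] lab [119.  -92.9 231.9] ang 1.4868415491888554 108.62668084094493
```

The lever is at about 1.49 rad, just short of the stop. I go over the knob and push it back from the front with closed fingers.

Call:
servo_tool:
  plan:
    - [2.2,0,0,-1.5,0]
    - [2.2,0,0,-4,0]
    - [1.5,0,0,-6,0]
    - [0,1.5,0,-6,0]
    - [0,3.5,0,-6,0]
    - [0,5,0,-6,0]
    - [0,5.8,0,-5,0]
    - [0,5.8,0,-4,0]

```text
t: 6.15
position: [0.5745, 0.1293, 0.2711]
ee_rot: [-0.391, 3.111, -0.0]
wrist_force: [0.0, 0.3, 0.2]
finger_gap: -0.0002
```

Call:
servo_tool:
  plan:
    - [0,0,0,1.2,0]
    - [0,0,0,2.5,0]
    - [0,0,0,2.5,0]
    - [0,-0.8,0,2.5,0]
    - [0,-1.4,0,2.5,0]
    - [0,-1.8,0,2.5,0]
    - [0,-2.1,0,2.5,0]
    - [0,-2.4,0,2.5,0]

```text
t: 6.95
position: [0.5965, 0.1349, 0.2458]
ee_rot: [-0.391, 3.116, -0.001]
wrist_force: [-15.0, -3.9, 6.3]
finger_gap: 0.0001
```

```bash
python3 -c "
from h import *
lev()"
```

```text
t 6.95 pos [0.5965 0.1349 0.2458] rot [-3.9130e-01  3.1158e+00 -1.0000e-03] q [-0.502  0.398  0.271  1.656 -0.116  1.103  1.622] F [-15.03  -3.85   6.32] gap 0.0001
lab [106.9 -93.3 242.8] lever 1.3697054469034777 117.98527849905753
```

15 N against a lever that moves at 3 N means it is on its stop. I back off, rise and check.

Call:
servo_tool:
  plan:
    - [0,0.4,0,0,0]
    - [0,1.2,0,0,0]
    - [0,2,0,-1.5,0]
    - [0,2,0,-4,0]
    - [2,3,2,-5,0]
    - [4,4.5,4,-5,0]
    - [4,6,6,-5,0]
    - [4,6,6,-5,0]

```text
t: 7.75
position: [0.5213, 0.181, 0.2975]
ee_rot: [-0.398, 3.114, 0.003]
wrist_force: [0.4, 0.6, 0.4]
finger_gap: 0.0401
```

```bash
python3 -c "
from h import *
st();snap('scene','sc4');snap('side','s4');snap('wrist','w4')
knobang(['s4','w4']);knobang(['sc4','s4'])
# jaw knob
p,P=cloud('w4')
im=cv2.resize(p[:,:,::-1],(800,600));
_,_,ci=load('w4')
for v in([131,-94,229],[0,88,159],[0,52,79],[-75,-105,20],[-75,170,20]):
    a=proj(ci,fr(LO,LY,v))[0]*800/512; cv2.drawMarker(im,tuple(int(i) for i in a),(0,255,0),0,12,1)
cv2.imwrite('pics/w4o.png',im)
"
```

```text
t 7.75 pos [0.5213 0.181  0.2975] rot [-3.9760e-01  3.1135e+00  3.0000e-03] q [-0.622  0.247  0.247  1.733 -0.066  1.167  1.468] F [0.37 0.59 0.4 ] gap 0.0401
s4 [242 104   7   8  45] [245.  107.5] [0.6155 0.1316 0.235 ]
w4 none
knob [ 0.03   -0.9865  0.9   ] lab [ -720.6 -1038.6   900. ] ang 0.4968224522487237 1128.726083188059
sc4 [354 178  10   9  71] [358.5 182. ] [0.6259 0.1365 0.2363]
s4 [242 104   7   8  45] [245.  107.5] [0.6155 0.1316 0.235 ]
knob [0.6208 0.1402 0.2291] lab [131.8 -94.2 229.1] ang 1.6077571549736038 108.84225543430408
```

View pics/w4o.png

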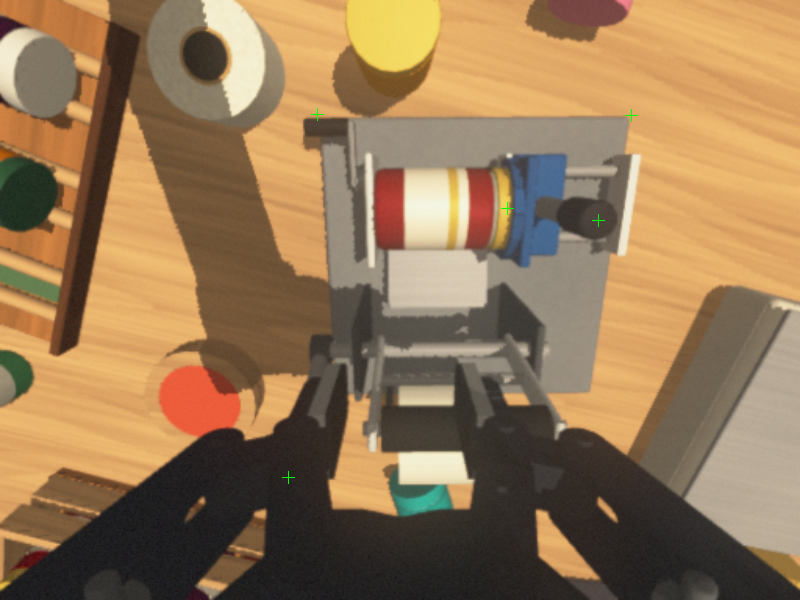

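Triangulation puts the knob at lab (131.8,-94.2,229.1), a lever angle of 1.6, so the lever is fully up. In the wrist view the jaw knob top, around (598,219), agrees with the prediction. I go to it with the tool turned.

```bash
python3 -c "
from h import *
t=fr(LO,LY,[0,88,230])[0];print(t);go(t,14.4)"
```

```text
[0.44781529 0.28393532 0.23      ]
t 7.9 pos [0.5239 0.1778 0.2969] rot [-3.9060e-01  3.1137e+00 -5.0000e-04] q [-0.619  0.25   0.25   1.731 -0.065  1.166  1.47 ] F [ 0.52  0.73 -0.27] gap 0.0406
shift [ 4.78 12.17  6.67] yang 104.3 turn 11.24 (alt 33.74) tilt [ 0.003  0.    -1.   ]
```

Call:
servo_tool:
  plan:
    - [4,0.3,0.8,0,0.7]
    - [4,1,2.5,0,1.7]
    - [4,2,5,0,2.7]
    - [4,3,7.5,0,3.7]
    - [4.5,4,10,0,4.7]
    - [4.5,4.8,12.2,0,5.7]
    - [4.5,4.8,12.2,1,6.7]
    - [4.5,4.8,12.2,1.5,7.7]

```text
t: 8.7
position: [0.4476, 0.2841, 0.2815]
ee_rot: [1.267, 2.871, 0.002]
wrist_force: [0.1, -0.7, -0.8]
finger_gap: 0.0451
```

```bash
python3 -c "
from h import *
t=fr(LO,LY,[0,88,230])[0];print(t);go(t,14.4)"
```

```text
[0.44781529 0.28393532 0.23      ]
t 8.7 pos [0.4476 0.2841 0.2815] rot [1.2667e+00 2.8710e+00 2.5000e-03] q [-0.926  0.222  0.321  1.808 -0.075  1.12   0.159] F [ 0.14 -0.7  -0.76] gap 0.0451
shift [-0.01 -0.01  5.15] yang 42.38 turn 3.50 (alt 26.00) tilt [ 0.004 -0.    -1.   ]
```

Call:
servo_tool:
  plan:
    - [4.5,0,0,0.5,1]
    - [4.5,0,0,1.5,2]
    - [4.5,0,0,3,3]
    - [4.5,0,0,4.2,3.5]
    - [4.5,0,0,5.1,3.5]
    - [4.5,0,0,5.1,3.5]

```text
t: 9.3
position: [0.448, 0.2833, 0.2297]
ee_rot: [1.922, 2.481, 0.001]
wrist_force: [-0.5, 0.2, 0.5]
finger_gap: 0.0446
```

```bash
python3 -c "
from h import *
s=st();p,d,ci=snap('wrist','w5')
M=R.from_rotvec(s['ee_rot']).as_matrix()
im=p[:,:,::-1].copy()
for z in(.003,.022,.074):
    a=proj(ci,s['position']+M@[0,0,z])[0];print(a);cv2.drawMarker(im,tuple(int(i) for i in a),(0,255,0),0,8,1)
a=proj(ci,fr(LO,LY,[0,88,159]))[0];print(a);cv2.drawMarker(im,tuple(int(i) for i in a),(255,255,0),1,8,1)
cv2.imwrite('pics/w5o.png',cv2.resize(im,(800,600)))
go(fr(LO,LY,[0,88,142])[0],14.4)
"
```

```text
t 9.3 pos [0.448  0.2833 0.2297] rot [1.9223e+00 2.4807e+00 1.2000e-03] q [-0.972  0.278  0.386  1.877 -0.119  1.007 -0.284] F [-0.46  0.24  0.51] gap 0.0446
[254.77073969 263.20554463]
[254.90431826 245.68590428]
[255.15165081 213.28556772]
[254.89534415 213.94682027]
t 9.35 pos [0.4482 0.2837 0.2304] rot [1.9222 2.4807 0.0029] q [-0.972  0.277  0.386  1.876 -0.119  1.008 -0.284] F [ 0.21  0.25 -0.08] gap 0.0451
shift [ 0.05 -0.06  8.84] yang 14.46 turn 0.01 (alt 22.51) tilt [ 0.004 -0.001 -1.   ]
```

View pics/w5o.png

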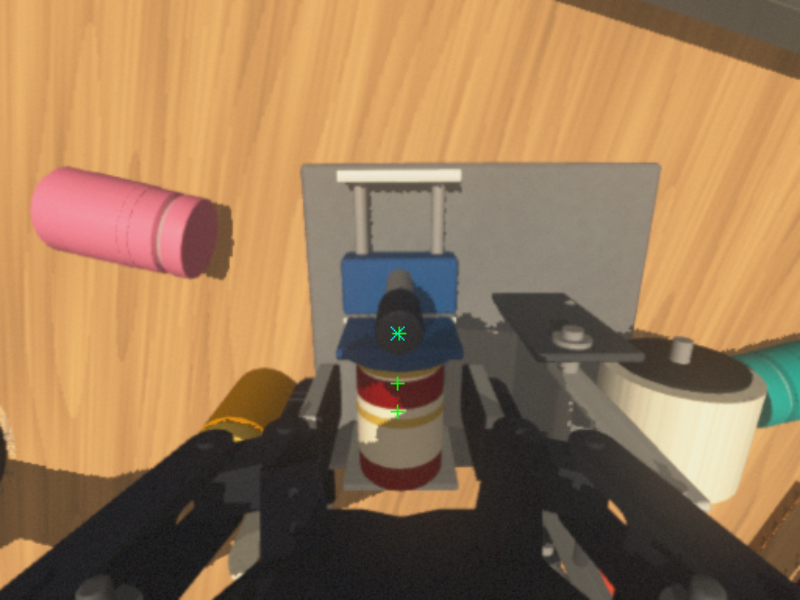

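The knob top at (400,328) lies under the markers. I go down and pinch.

Call:
servo_tool:
  plan:
    - [4.5,0,0,1.5,0]
    - [4.5,0,0,4,0]
    - [4.5,0,0,6.2,0]
    - [4.5,0,0,7.8,0]
    - [4.5,0,0,8.6,0]
    - [3.5,0,0,8.6,0]
    - [2.2,0,0,8.6,0]
    - [2.2,0,0,8.6,0]
  force: 30

```text
t: 10.15
position: [0.4475, 0.2833, 0.1452]
ee_rot: [1.923, 2.482, 0.0]
wrist_force: [-4.5, -1.4, 1.4]
finger_gap: 0.0242
```

Call:
servo_tool:
  plan:
    - [2.2,0,0,0,0]
    - [2.2,0.5,0,0,0]
    - [2.2,1.4,0,0,0]
    - [2.2,2.3,0,0,0]
    - [2.2,3.2,0,0,0]
    - [2.2,4.1,0,0,0]
    - [2.2,4.9,0,0,0]
    - [2.2,5.2,0,0,0]

```text
t: 10.95
position: [0.4347, 0.3318, 0.1451]
ee_rot: [1.922, 2.48, -0.005]
wrist_force: [0.1, -17.8, 4.2]
finger_gap: 0.0242
```

```bash
python3 -c "
from h import *
lev()"
```

```text
t 10.95 pos [0.4347 0.3318 0.1451] rot [ 1.9218  2.4803 -0.0053] q [-1.013  0.413  0.347  1.918 -0.178  0.843 -0.321] F [  0.12 -17.8    4.23] gap 0.0242
lab [ -0.8 137.6 142.1] lever -0.09182790997366652 102.27791253189085
```

The jaw is at its stop (y 137.6, 18 N). I release, rise and move over the jar.

Call:
servo_tool:
  plan:
    - [3.5,-0.3,0,0,0]
    - [4.5,-0.3,0,0,0]
    - [4.5,-0.3,0,-1.5,0]
    - [4.5,-0.3,0,-4,0]
    - [4.5,-0.3,0,-7,0]
    - [4.5,-2,0,-8.5,0]
    - [5,-4,0,-8.5,0]
    - [6,-6,0,-8.5,0]

```text
t: 11.75
position: [0.4503, 0.2734, 0.2313]
ee_rot: [1.921, 2.48, -0.001]
wrist_force: [0.8, 0.1, 0.3]
finger_gap: 0.0595
```

```bash
python3 -c "
from h import *
go(fr(LO,LY,[0,0,215])[0],14.4)"
```

```text
t 11.75 pos [0.4503 0.2734 0.2313] rot [ 1.9211e+00  2.4805e+00 -1.1000e-03] q [-0.969  0.272  0.401  1.883 -0.119  1.01  -0.265] F [0.77 0.13 0.32] gap 0.0595
shift [-7.71  0.01  1.66] yang 14.49 turn 0.01 (alt 22.51) tilt [ 0.003 -0.003 -1.   ]
```

Call:
servo_tool:
  plan:
    - [7.6,-1,0,0,0]
    - [7.6,-2.6,0,0,0]
    - [7.6,-4.4,0,0,0]
    - [7.6,-6.2,0,0,0]
    - [7.6,-7.5,0,0.5,0]
    - [7.6,-7.7,0,0.5,0]
    - [7.6,-7.7,0,0.5,0]

```text
t: 12.45
position: [0.4695, 0.1988, 0.2263]
ee_rot: [1.922, 2.48, -0.002]
wrist_force: [-0.1, 0.8, -0.4]
finger_gap: 0.0762
```

```bash
python3 -c "
from h import *
s=st();p,d,ci=snap('wrist','w6');snap('scene','sc6');snap('side','s6')
M=R.from_rotvec(s['ee_rot']).as_matrix()
im=cv2.resize(p[:,:,::-1],(800,600))
def mk(w,c):
    a=proj(ci,w)[0]*800/512;cv2.drawMarker(im,tuple(int(i) for i in a),c,0,10,1)
mk(s['position']+M@[0,0,.003],(0,255,0));mk(s['position']+M@[0,0,.022],(0,255,0))
for y in(-52,0,52): 
  for x in (-31,0,31): mk(fr(LO,LY,[x,y,79]),(255,255,0))
mk(fr(LO,LY,[0,138,159]),(255,0,255))
cv2.imwrite('pics/w6o.png',im)
# jar
Pc=cloud('w6')[1];hsv=cv2.cvtColor(p,cv2.COLOR_RGB2HSV)
c,sn=np.cos(LY),np.sin(LY);lx=c*(Pc[...,0]-LO[0])+sn*(Pc[...,1]-LO[1]);ly=-sn*(Pc[...,0]-LO[0])+c*(Pc[...,1]-LO[1])
m=(abs(lx)<40)&(ly>-50)&(ly<60)&(Pc[...,2]>.085)&(Pc[...,2]<.118)
for lo in range(-50,60,15):
    k=m&(ly>lo)&(ly<lo+15)
    if k.sum()>20:
        A=np.c_[2*lx[k],2*Pc[...,2][k],np.ones(k.sum())];b=lx[k]**2+Pc[...,2][k]**2;q=np.linalg.lstsq(A,b,rcond=None)[0];print(lo,k.sum(),lx[k].min().round(4),lx[k].max().round(4),'xc',q[0].round(4),'zc',q[1].round(4),'r',np.sqrt(q[2]+q[0]**2+q[1]**2).round(4),Pc[...,2][k].max())
"
```

```text
t 12.45 pos [0.4695 0.1988 0.2263] rot [ 1.9218e+00  2.4802e+00 -1.5000e-03] q [-0.863  0.249  0.438  1.929 -0.121  0.989 -0.118] F [-0.13  0.78 -0.37] gap 0.0762
-5 14161 -0.1534 0.236 xc 0.0158 zc 0.0271 r 0.117 0.11799795664404808
```

View pics/w6o.png

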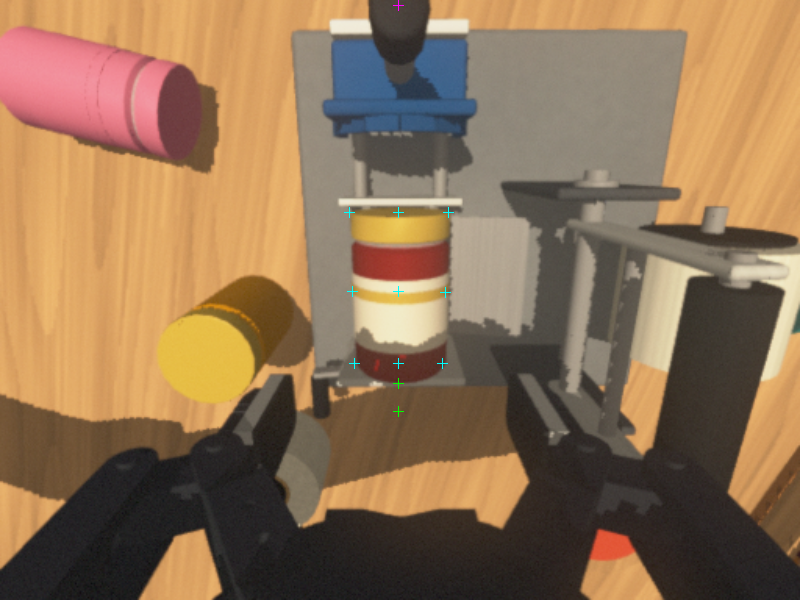

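The view shows the jar centred between the fingers (body columns 351–449 against predicted 348–447). The jaw is clear and the press arm is up. I go down around the jar and grip it.

Call:
servo_tool:
  plan:
    - [7.6,0,0,1.5,0]
    - [7.6,0,0.05,4,0]
    - [7.6,0,0.05,6.5,0]
    - [7.6,0,0.05,9,0]
    - [7.6,0,0.05,11.3,0]
    - [7.6,0,0.05,13,0]
    - [7.6,0,0.05,14,0]
    - [7.6,0,0.05,14.2,0]

```text
t: 13.4
position: [0.4697, 0.1998, 0.0836]
ee_rot: [1.919, 2.483, -0.003]
wrist_force: [-0.2, -0.4, -0.5]
finger_gap: 0.076
```

```bash
python3 -c "
from h import *
lev()"
```

```text
t 13.4 pos [0.4697 0.1998 0.0836] rot [ 1.9188  2.4833 -0.0034] q [-0.788  0.459  0.366  2.051 -0.25   0.674 -0.004] F [-0.17 -0.43 -0.54] gap 0.076
lab [ 0.3  1.1 80.6] lever 5.604145163056959 109.18512855027586
```

Call:
servo_tool:
  plan:
    - [6.8,0,0,0,0]
    - [6,0,0,0,0]
    - [6,0,0,0,0]
    - [6,0,0,0,0]
    - [6,0,0,0,0]
  force: 40

```text
t: 13.9
position: [0.4695, 0.2001, 0.0843]
ee_rot: [1.919, 2.484, -0.003]
wrist_force: [-4.2, -0.1, 7.3]
finger_gap: 0.0616
```

Call:
servo_tool:
  plan:
    - [5.9,0,0,-0.5,0]
    - [5.9,0,0,-1.5,0]
    - [5.9,0,0,-3,0]
    - [5.9,0,0,-5,0]
    - [5.9,0,0,-7.5,0]
    - [5.9,0,0,-10,0]
    - [5.9,0,0,-12.5,0]
    - [5.9,0,0,-14,0]

```text
t: 14.7
position: [0.4701, 0.2006, 0.2271]
ee_rot: [1.919, 2.482, 0.002]
wrist_force: [-0.2, 0.2, -2.3]
finger_gap: 0.0616
```

```bash
python3 -c "
from h import *
s=st();snap('wrist','w7');snap('scene','sc7');snap('side','s7')
c=[cv2.imread(f'pics/{f}.png') for f in('w7','sc7')];cv2.imwrite('pics/c7.png',cv2.resize(np.hstack(c),(800,300)))
"
```

```text
t 14.7 pos [0.4701 0.2006 0.2271] rot [1.9188e+00 2.4825e+00 2.1000e-03] q [-0.87   0.25   0.444  1.927 -0.124  0.989 -0.115] F [-0.22  0.15 -2.32] gap 0.0616
```

View pics/c7.png

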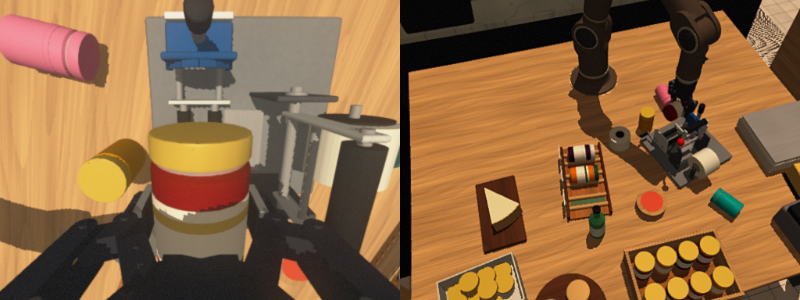

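The jar is lifted. I check from depth whether it is level and where it sits in the grip.

```bash
cat >> h.py <<'E'
def jartilt(f,s):
    p,P=cloud(f);M=R.from_rotvec(s['ee_rot']).as_matrix();Q=(P-s['position'])@M
    m=(abs(Q[...,1])<.034)&(Q[...,0]>-.02)&(Q[...,0]<.075)&(Q[...,2]>-.045)&(Q[...,2]<.04)
    for lo in np.arange(-.02,.07,.01):
        k=m&(Q[...,0]>lo)&(Q[...,0]<=lo+.01)&(abs(Q[...,1])<.008)
        if k.sum()>5: print(round(lo,3),k.sum(),'top z(tool) mm',np.percentile(Q[k][:,2],[5,50,95])*1000//.1/10)
    hsv=cv2.cvtColor(p,cv2.COLOR_RGB2HSV)
    print('x max',np.percentile(Q[m][:,0],[98,99.8]))
E
python3 -c "
from h import *
s=manip.observe();print(s['moment']);jartilt('w7',s)
p,P=cloud('w7');cv2.imwrite('pics/w7b.png',cv2.resize(p[:,:,::-1],(800,600)))"
```

```text
[ 0.04755399  0.08311594 -0.02068309]
-0.02 374 top z(tool) mm [-28.  -27.  -25.9]
-0.01 692 top z(tool) mm [-27.9 -27.1 -26. ]
0.0 773 top z(tool) mm [-28.3 -27.2 -26.1]
0.01 853 top z(tool) mm [-27.9 -26.8 -25.6]
0.02 904 top z(tool) mm [-27.7 -26.6 -25.6]
0.03 968 top z(tool) mm [-27.4 -25.7 -23.2]
0.04 1085 top z(tool) mm [-27.9 -26.7 -25.6]
0.05 1066 top z(tool) mm [-26.4  -9.6  26.3]
x max [0.05131065 0.05147135]
```

View pics/w7b.png

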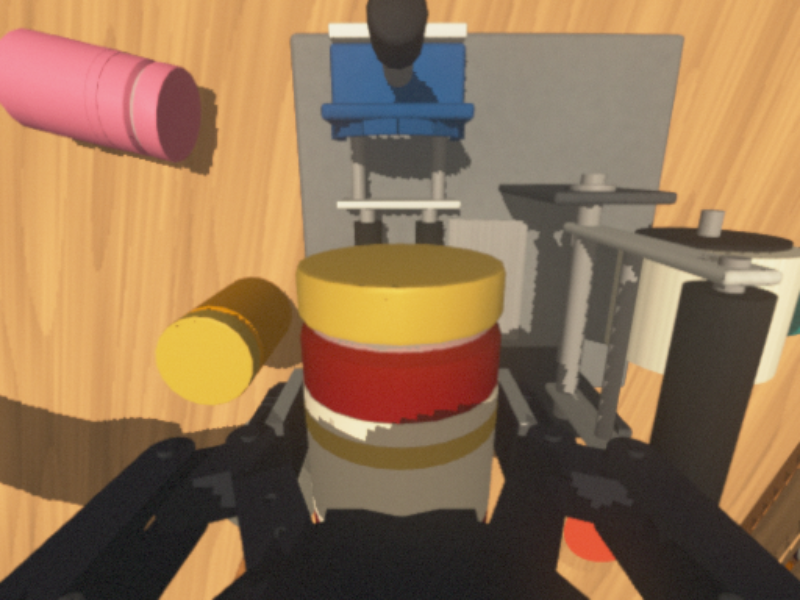

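The jar hangs level. Its lid face is 51.4 mm along tool +x, so its centre is 1 mm behind the TCP, and its axis is 4.5 mm ahead of the TCP. I carry it high towards the tray.

```bash
python3 -c "
from h import *
go([.632,-.265,.29],-8.45)"
```

```text
t 14.85 pos [0.4698 0.2008 0.2255] rot [1.9184e+00 2.4833e+00 1.7000e-03] q [-0.869  0.251  0.443  1.929 -0.125  0.986 -0.114] F [ 0.02  0.34 -2.96] gap 0.0619
shift [-49.18   3.95  -6.33] yang 14.63 turn 2.88 (alt 25.38) tilt [ 0.003 -0.001 -1.   ]
```

Call:
servo_tool:
  plan:
    - [5.9,0,0,-1.5,0]
    - [5.9,0,0,-4,0]
    - [5.9,-1.2,0,-6.3,0]
    - [5.9,-4,0.2,-6.3,0]
    - [5.9,-8,0.5,-6.3,0.3]
    - [5.9,-12,0.8,-6.3,0.6]
    - [5.9,-16,1.2,-6.3,0.9]
    - [5.9,-20,1.6,-6.3,1.2]

```text
t: 15.65
position: [0.5354, 0.0098, 0.2879]
ee_rot: [2.122, 2.313, 0.0]
wrist_force: [0.4, 0.5, -2.4]
finger_gap: 0.0618
```

```bash
python3 -c "
from h import *
go([.632,-.265,.29],-8.45)"
```

```text
t 15.65 pos [0.5354 0.0098 0.2879] rot [2.1219e+00 2.3131e+00 4.0000e-04] q [-0.604  0.245  0.604  1.8   -0.15   1.141  0.135] F [ 0.42  0.5  -2.44] gap 0.0618
shift [-28.21   7.26  -0.14] yang 4.94 turn 1.67 (alt 24.17) tilt [ 0.002 -0.002 -1.   ]
```

Call:
servo_tool:
  plan:
    - [5.9,-3,0.8,0,0.2]
    - [5.9,-7,1.8,0,0.5]
    - [5.9,-11,2.8,0,0.8]
    - [5.9,-15,3.8,0,1.1]
    - [5.9,-19,4.9,0,1.4]
    - [5.9,-23,5.9,0,1.67]
    - [5.9,-26.5,6.8,0,1.67]
    - [5.9,-28.2,7.3,0,1.67]

```text
t: 16.45
position: [0.6316, -0.2688, 0.2865]
ee_rot: [2.381, 2.046, -0.004]
wrist_force: [-1.2, -0.8, -2.6]
finger_gap: 0.0617
```

```bash
cat >> h.py <<'E'
TO=(.5019,-.1954-.0018);TY=np.radians(-8.45)
TO=tuple((np.array([.6408,-.2112])-np.array([np.cos(TY),np.sin(TY)])*.14))
E
python3 -c "
from h import *
st();p,d,ci=snap('wrist','w8');print(TO)
im=cv2.resize(p[:,:,::-1],(800,600))
for x in(-120,-60,40,140,200):
  for y,z in((84,30),(52,52)):
    if z==52 and abs(x)in(120,200): continue
    a=proj(ci,fr(TO,TY,[x,y,z]))[0]*800/512;cv2.drawMarker(im,tuple(int(i) for i in a),(255,255,0),0,10,1)
for x in (120,160):
  a=proj(ci,fr(TO,TY,[x,70,26]))[0]*800/512;cv2.drawMarker(im,tuple(int(i) for i in a),(0,255,0),0,10,1)
cv2.imwrite('pics/w8o.png',im)"
```

```text
t 16.45 pos [ 0.6316 -0.2688  0.2865] rot [ 2.3808  2.0465 -0.0043] q [-0.096  0.562  0.685  1.42  -0.355  1.285  0.462] F [-1.17 -0.79 -2.61] gap 0.0617
(np.float64(0.5023197735278984), np.float64(-0.19062752138813976))
```

View pics/w8o.png

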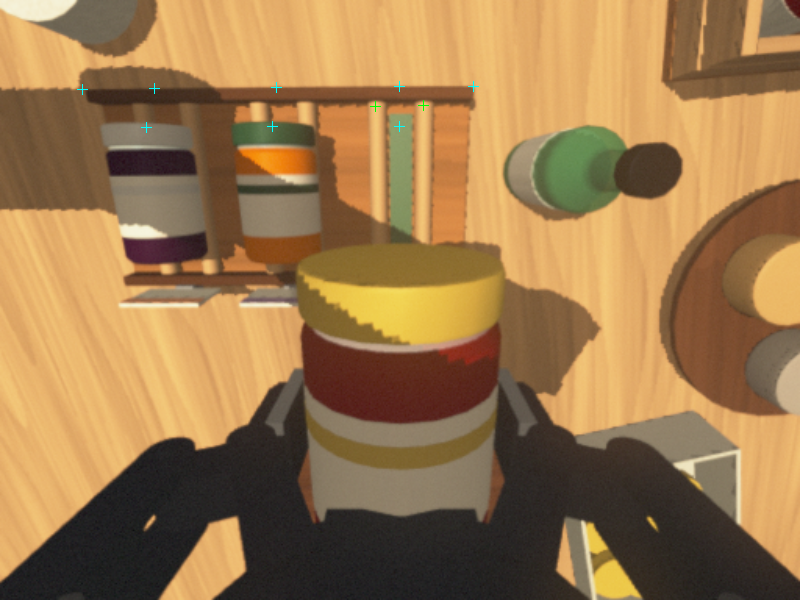

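The wrist overlay matches the tray's +y rim, and the dowels at (378/423,106) are about 1 mm farther along tray x than my estimate. I correct for that and go down in stages.

```bash
python3 -c "
from h import *
t=fr(TO,TY,[141.2,1.1,120])[0];print(t);go(t,-8.45)"
```

```text
[ 0.64214861 -0.21028828  0.12      ]
t 16.5 pos [ 0.6317 -0.2706  0.2865] rot [ 2.3813  2.0441 -0.0056] q [-0.094  0.563  0.686  1.419 -0.355  1.285  0.463] F [-0.76 -0.96 -2.48] gap 0.0619
shift [ 6.2   0.11 16.62] yang -8.71 turn -0.03 (alt 22.47) tilt [-0.001 -0.005 -1.   ]
```

Call:
servo_tool:
  plan:
    - [5.9,1,0,0,0]
    - [5.9,3,0,0.5,0]
    - [5.9,5,0.1,2,0]
    - [5.9,6.2,0.1,5,0]
    - [5.9,6.2,0.1,9,0]
    - [5.9,6.2,0.1,13,0]
    - [5.9,6.2,0.1,15.5,0]
    - [5.9,6.2,0.1,16.6,0]

```text
t: 17.3
position: [0.6403, -0.2071, 0.1164]
ee_rot: [-2.38, -2.047, 0.01]
wrist_force: [-0.3, -0.1, -2.8]
finger_gap: 0.0614
```

```bash
python3 -c "
from h import *
snap('wrist','w9')
t=fr(TO,TY,[141.2,1.1,58])[0];go(t,-8.45);s=st()
p,d,ci=load('w9');M=R.from_rotvec(s['ee_rot']).as_matrix()
im=cv2.resize(p[:,:,::-1],(800,600))
for x,y,z in ((141.2,84,30),(141.2,70,26),(121.2,70,26),(161.2,70,26),(41,53,52)):
    a=proj(ci,fr(TO,TY,[x,y,z]))[0]*800/512;cv2.drawMarker(im,tuple(int(i) for i in a),(255,255,0),0,10,1)
cv2.imwrite('pics/w9o.png',im)"
```

```text
t 17.35 pos [ 0.6404 -0.2076  0.1162] rot [-2.3809 -2.0472  0.0101] q [-0.15   0.693  0.6    1.623 -0.447  0.971  0.45 ] F [-0.66  0.34 -3.24] gap 0.0615
shift [-0.22  0.25  5.82] yang -8.62 turn -0.02 (alt 22.48) tilt [-0.006 -0.003 -1.   ]
t 17.35 pos [ 0.6404 -0.2076  0.1162] rot [-2.3809 -2.0472  0.0101] q [-0.15   0.693  0.6    1.623 -0.447  0.971  0.45 ] F [-0.66  0.34 -3.24] gap 0.0615
```

View pics/w9o.png

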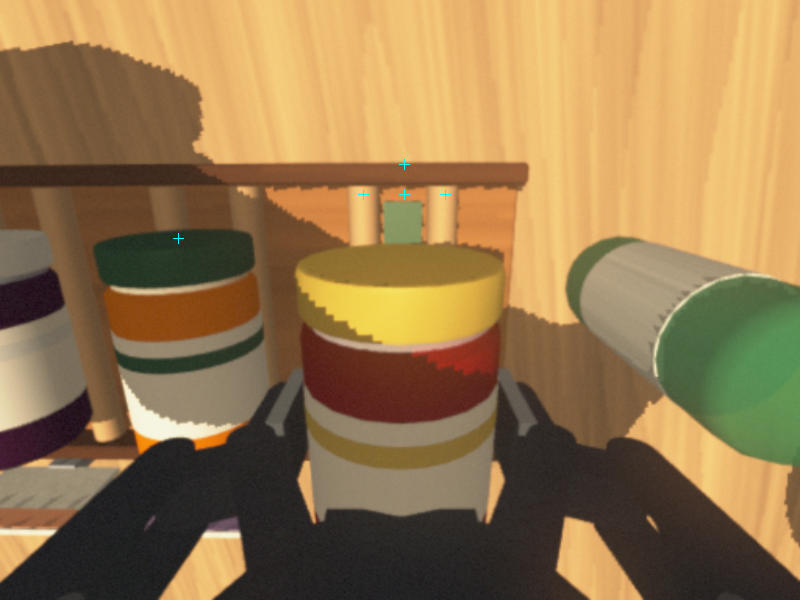

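Dowels (364/443,195) and the rim (row 164) agree with the markers to within 1 mm. I go down most of the way and re-measure.

Call:
servo_tool:
  plan:
    - [5.9,-0.1,0.1,0.5,0]
    - [5.9,-0.22,0.23,1.5,0]
    - [5.9,-0.22,0.23,2.7,0]
    - [5.9,-0.22,0.23,3.8,0]
    - [5.9,-0.22,0.23,4.6,0]
    - [5.9,-0.22,0.23,5,0]
    - [5.9,-0.22,0.23,5,0]

```text
t: 18.05
position: [0.6417, -0.2102, 0.0655]
ee_rot: [-2.38, -2.046, 0.011]
wrist_force: [0.3, -0.1, -3.7]
finger_gap: 0.0618
```

```bash
python3 -c "
from h import *
snap('wrist','w10')
t=fr(TO,TY,[141.0,1.1,56.5])[0];go(t,-8.45);go(t,-8.45)
p,d,ci=load('w10')
im=cv2.resize(p[:,:,::-1],(800,600))
for x,y,z in ((141,84,30),(141,70,26),(121,70,26),(161,70,26)):
    a=proj(ci,fr(TO,TY,[x,y,z]))[0]*800/512;cv2.drawMarker(im,tuple(int(i) for i in a),(255,255,0),0,10,1)
cv2.imwrite('pics/w10o.png',im)"
```

```text
t 18.1 pos [ 0.642  -0.2104  0.066 ] rot [-2.3809 -2.047   0.0105] q [-0.123  0.755  0.565  1.643 -0.484  0.893  0.479] F [ 0.38 -0.17 -2.34] gap 0.0615
shift [0.02 0.   0.95] yang -8.63 turn -0.02 (alt 22.48) tilt [-0.006 -0.003 -1.   ]
t 18.1 pos [ 0.642  -0.2104  0.066 ] rot [-2.3809 -2.047   0.0105] q [-0.123  0.755  0.565  1.643 -0.484  0.893  0.479] F [ 0.38 -0.17 -2.34] gap 0.0615
shift [0.02 0.   0.95] yang -8.63 turn -0.02 (alt 22.48) tilt [-0.006 -0.003 -1.   ]
```

View pics/w10o.png

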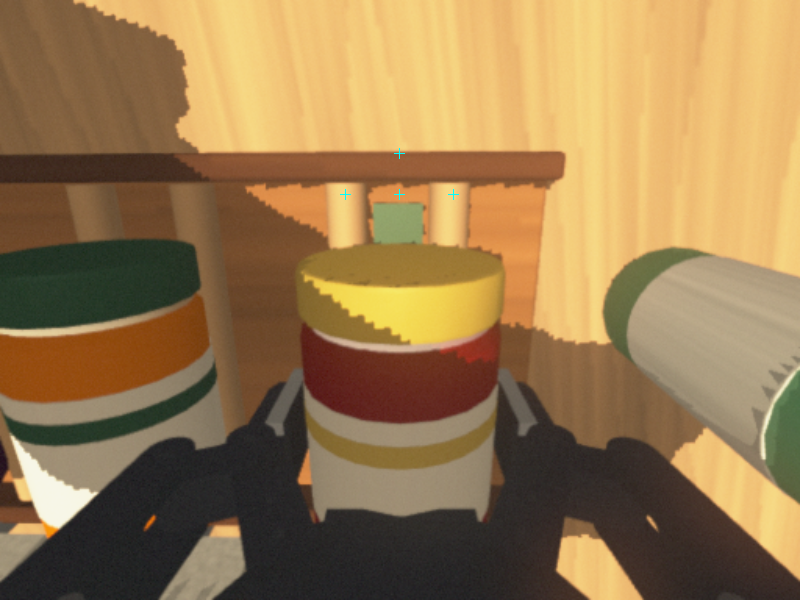

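Everything lines up: the dowels at 347/449 are centred on the lid at 400. I go down gently the last 9 mm.

Call:
servo_tool:
  plan:
    - [5.9,0,0,0.3,0]
    - [5.9,0,0,0.5,0]
    - [5.9,0,0,0.65,0]
    - [5.9,0,0,0.75,0]
    - [5.9,0,0,0.8,0]
    - [5.9,0,0,0.85,0]
    - [5.9,0,0,0.85,0]

```text
t: 18.8
position: [0.642, -0.2105, 0.0581]
ee_rot: [-2.381, -2.047, 0.01]
wrist_force: [-2.2, 1.4, 4.1]
finger_gap: 0.0616
```

```bash
python3 -c "
from h import *
t=fr(TO,TY,[141.0,1.1,56.5])[0];go(t,-8.45)"
```

```text
t 18.8 pos [ 0.642  -0.2105  0.0581] rot [-2.3811 -2.047   0.0098] q [-0.12   0.765  0.559  1.646 -0.491  0.88   0.484] F [-2.2   1.36  4.12] gap 0.0616
shift [ 0.02 -0.01  0.16] yang -8.63 turn -0.02 (alt 22.48) tilt [-0.006 -0.003 -1.   ]
```

The wrist force went from -3 to +4 N, so the jar rests on the dowels. I release slowly.

Call:
servo_tool:
  plan:
    - [6.2,0,0,0,0]
    - [6.4,0,0,0,0]
    - [6.6,0,0,0,0]
    - [6.9,0,0,0,0]
    - [7.2,0,0,0,0]
    - [7.6,0,0,0,0]
    - [7.6,0,0,0,0]
  force: 20

```text
t: 19.5
position: [0.6421, -0.2105, 0.0582]
ee_rot: [-2.381, -2.047, 0.01]
wrist_force: [-0.3, 0.7, 0.0]
finger_gap: 0.0759
```

Call:
servo_tool:
  plan:
    - [7.6,0,0,-0.5,0]
    - [7.6,0,0,-1.5,0]
    - [7.6,0,0,-3.5,0]
    - [7.6,0,0,-6,0]
    - [7.6,0,0,-9,0]
    - [7.6,0,0,-12,0]
    - [7.6,0,0,-16,0]
    - [7.6,0,0,-20,0]

```text
t: 20.3
position: [0.6428, -0.21, 0.2605]
ee_rot: [-2.382, -2.047, 0.01]
wrist_force: [0.7, 0.6, 0.8]
finger_gap: 0.0763
```

```bash
python3 -c "
from h import *
go([.60,-.26,.33],-8.45);snap('wrist','w11');snap('scene','sc11');snap('side','s11')
c=[cv2.imread(f'pics/{f}.png') for f in('w11','s11')];cv2.imwrite('pics/c11.png',cv2.resize(np.hstack(c),(800,300)))"
```

```text
t 20.3 pos [ 0.6428 -0.21    0.2605] rot [-2.3818 -2.0468  0.0096] q [-0.189  0.563  0.677  1.479 -0.357  1.23   0.382] F [0.66 0.55 0.83] gap 0.0763
shift [-5.62 -3.52 -6.91] yang -8.65 turn -0.03 (alt 22.47) tilt [-0.005 -0.003 -1.   ]
```

View pics/c11.png

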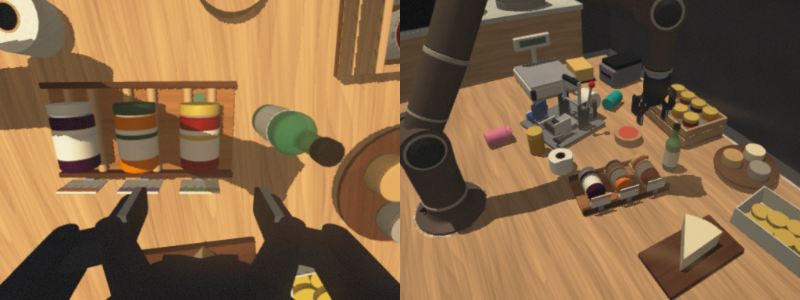

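The jar lies in its place with its lid on the same side as the others (wrist view, around (200,140)). I'll compare it with its neighbours numerically, and re-check the lever and jaw.

```bash
python3 - <<'E'
from h import *
c,s=np.cos(TY),np.sin(TY)
for f in('w11','sc11','s11'):
    p,P=cloud(f); dx,dy=P[...,0]-TO[0],P[...,1]-TO[1]; tx=c*dx+s*dy; ty=-s*dx+c*dy; Z=P[...,2]
    for x0 in(-60,40,140):
        m=(abs(tx-x0/1000)<.03)&(abs(ty)<.065)&(Z>.074)&(Z<.09)
        if m.sum()<20: print(f,x0,m.sum()); continue
        a=np.polyfit(ty[m],tx[m],1)
        print(f,x0,m.sum(),'x',(np.median(tx[m])*1e3).round(1),'y',(np.percentile(ty[m],[1,99])*1e3).round(1),'mid',(np.percentile(ty[m],[1,99]).mean()*1e3).round(1),'yaw',np.degrees(a[0]).round(1),'ztop',np.percentile(Z[m],97).round(4))
knobang(['sc11','s11'])
for f in('sc11','s11'):
    p,P=cloud(f);hsv=cv2.cvtColor(p,cv2.COLOR_RGB2HSV)
    m=(hsv[...,2]<70)&(P[...,2]>.125)&(P[...,2]<.162)&(P[...,0]<.47)&(P[...,1]>.2)&(P[...,1]<.4);q=P[m]
    d=np.median(q,0)[:2]-LO;cl,sl=np.cos(LY),np.sin(LY);print('jawknob lab',m.sum(),cl*d[0]+sl*d[1],-sl*d[0]+cl*d[1])
E
python3 -c "
from h import *
im=cv2.imread('pics/sc11.png');cv2.imwrite('pics/c12.png',cv2.resize(im,(800,600)))"
```

```text
w11 -60 3052 x -54.6 y [-48.8  53. ] mid 2.1 yaw -0.2 ztop 0.0835
w11 40 3143 x 43.1 y [-48.4  53.7] mid 2.6 yaw -0.3 ztop 0.0835
w11 140 3174 x 140.5 y [-49.7  52.5] mid 1.4 yaw -0.2 ztop 0.0836
sc11 -60 50 x -52.1 y [-51.7 -29.3] mid -40.5 yaw 39.5 ztop 0.0829
sc11 40 263 x 45.3 y [-51.   51.9] mid 0.5 yaw -0.9 ztop 0.0846
sc11 140 469 x 143.7 y [-51.6  50.7] mid -0.5 yaw -0.7 ztop 0.0854
s11 -60 509 x -63.4 y [-53.2  50.8] mid -1.2 yaw 0.3 ztop 0.0848
s11 40 474 x 35.2 y [-53.   50.8] mid -1.1 yaw -0.4 ztop 0.085
s11 140 433 x 134.5 y [-53.7  49.7] mid -2.0 yaw -0.3 ztop 0.0851
sc11 [354 178  10   9  72] [358.5 182. ] [0.6256 0.1361 0.2363]
s11 [242 103   7   9  49] [245. 107.] [0.6158 0.133  0.2362]
knob [0.6212 0.1401 0.2304] lab [132.2 -94.5 230.4] ang 1.607003750834127 110.19553206655858
jawknob lab 72 0.0049339562783412595 0.13182385478190214
jawknob lab 71 -0.00466315177851391 0.12938119594989025
```

View pics/c12.png

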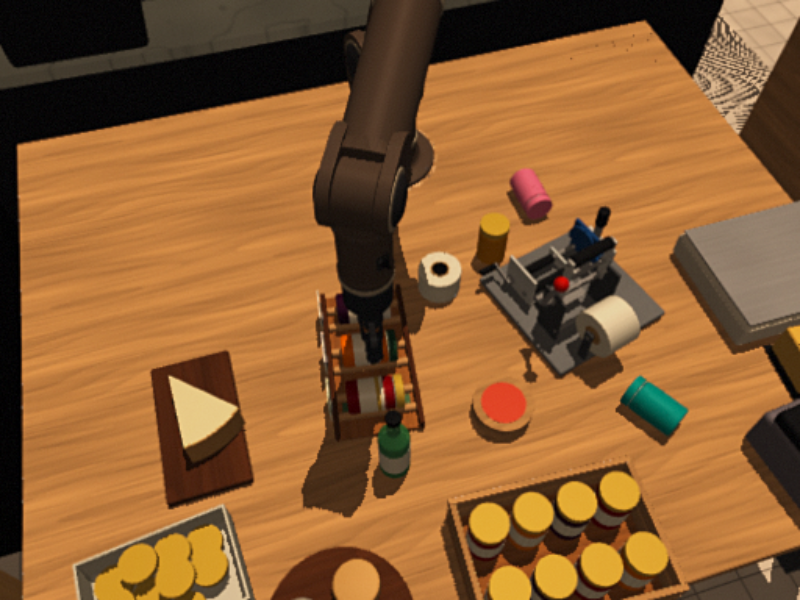

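The jar rests level at the same height as its neighbours and within about 1 mm of their line. My release of the jaw knob included a 3 mm back-shift that might have dragged the jaw, so I compare the knob's position with the closed pictures using the same estimator.

```bash
python3 - <<'E'
from h import *
cl,sl=np.cos(LY),np.sin(LY)
for f,y0 in(('scene0',88),('side0',88),('sc11',138),('s11',138),('sc7',138),('s6',138),('w7',138),('w6',138),('w5',88)):
    p,P=cloud(f);hsv=cv2.cvtColor(p,cv2.COLOR_RGB2HSV);d0,d1=P[...,0]-LO[0],P[...,1]-LO[1]
    x,y=cl*d0+sl*d1,-sl*d0+cl*d1
    m=(hsv[...,2]<75)&(P[...,2]>.125)&(P[...,2]<.165)&(abs(x)<.025)&(abs(y-y0/1000)<.03)
    mb=(hsv[...,0]>100)&(hsv[...,0]<125)&(hsv[...,1]>110)&(P[...,2]>.095)&(P[...,2]<.125)&(abs(x)<.05)&(y>.03)&(y<.16)
    for n,k in(('knob',m),('blue',mb)):
        if k.sum()>3: print(f,n,k.sum(),(np.median(y[k])*1e3-y0+88).round(1),(np.percentile(y[k],[5,95])*1e3-y0+88).round(1))
E
```

```text
scene0 knob 89 83.4 [76.7 95.6]
scene0 blue 31 52.3 [47.3 57.3]
side0 knob 85 80.6 [76.  91.5]
side0 blue 5 51.9 [48.7 57.1]
sc11 knob 76 82.0 [75.5 92.2]
sc11 blue 86 53.8 [48.  58.9]
s11 knob 77 79.5 [72.3 90. ]
s11 blue 19 51.2 [47.  56.5]
sc7 knob 74 81.4 [75.6 91.4]
sc7 blue 73 53.5 [47.6 59.9]
s6 knob 78 79.2 [73.7 90.5]
s6 blue 18 51.9 [47.  55.5]
w7 knob 871 79.6 [76.2 90. ]
w7 blue 1533 55.5 [47.9 61.2]
w6 knob 942 79.8 [76.2 88.8]
w6 blue 1493 55.6 [47.8 60.8]
w5 knob 1040 93.3 [ 80.5 100.6]
w5 blue 40 59.5 [55.6 62.4]
```

The knob appears 1.3 mm short of its full 50 mm travel in each fixed view. There is time enough, so I go back and push the jaw onto its stop.

```bash
python3 -c "
from h import *
t=fr(LO,LY,[0,104,300])[0];print(t);go(t,14.4)"
```

```text
[0.44383625 0.29943265 0.3       ]
t 20.45 pos [ 0.6444 -0.2109  0.2626] rot [ 2.3796  2.045  -0.0034] q [-0.189  0.561  0.677  1.477 -0.358  1.227  0.383] F [-0.22 -0.01 -0.75] gap 0.0759
shift [ 47.42 -27.5   -3.99] yang -8.65 turn -2.88 (alt 19.62) tilt [ 0.001 -0.004 -1.   ]
```

Call:
servo_tool:
  plan:
    - [7,0,0,-1.5,0]
    - [5,1,-0.6,-4,0]
    - [3,4,-2.3,-4,-0.3]
    - [1,7.5,-4.3,-4,-0.6]
    - [0,11.5,-6.6,-4,-0.9]
    - [0,15.5,-9,-4,-1.2]
    - [0,19.5,-11.3,-4,-1.5]
    - [0,23.5,-13.6,-4,-1.8]

```text
t: 21.25
position: [0.5441, 0.0434, 0.3017]
ee_rot: [2.103, 2.329, -0.005]
wrist_force: [0.6, -0.2, 0.1]
finger_gap: -0.0001
```

```bash
python3 -c "
from h import *
t=fr(LO,LY,[0,104,260])[0];print(t);go(t,14.4)"
```

```text
[0.44383625 0.29943265 0.26      ]
t 21.25 pos [0.5441 0.0434 0.3017] rot [ 2.1032  2.3291 -0.0046] q [-0.673  0.257  0.621  1.756 -0.156  1.179  0.095] F [ 0.63 -0.2   0.14] gap -0.0001
shift [26.5  -7.37  4.05] yang 5.84 turn -1.07 (alt 21.43) tilt [ 0.001 -0.004 -1.   ]
```

Call:
servo_tool:
  plan:
    - [0,3.5,-1,0,-0.2]
    - [0,7.5,-2,0,-0.4]
    - [0,11.5,-3.2,0,-0.6]
    - [0,15.5,-4.3,0,-0.8]
    - [0,19.5,-5.4,0,-1.07]
    - [0,23.5,-6.5,1,-1.07]
    - [0,26.5,-7.4,3,-1.07]
    - [0,26.5,-7.4,4,-1.07]

```text
t: 22.05
position: [0.4404, 0.3038, 0.259]
ee_rot: [1.916, 2.488, -0.008]
wrist_force: [-0.7, 0.2, 0.6]
finger_gap: 0.0001
```

```bash
python3 -c "
from h import *
t=fr(LO,LY,[0,104,148])[0];go(t,14.4);snap('wrist','w13');im=cv2.imread('pics/w13.png');cv2.imwrite('pics/w13b.png',cv2.resize(im,(800,600)))"
```

```text
t 22.05 pos [0.4404 0.3038 0.259 ] rot [ 1.916   2.4882 -0.0075] q [-1.052  0.262  0.436  1.828 -0.122  1.082 -0.312] F [-0.74  0.25  0.57] gap 0.0001
shift [-0.47  0.25 11.1 ] yang 14.8 turn 0.05 (alt 22.55) tilt [-0.002 -0.005 -1.   ]
```

View pics/w13b.png

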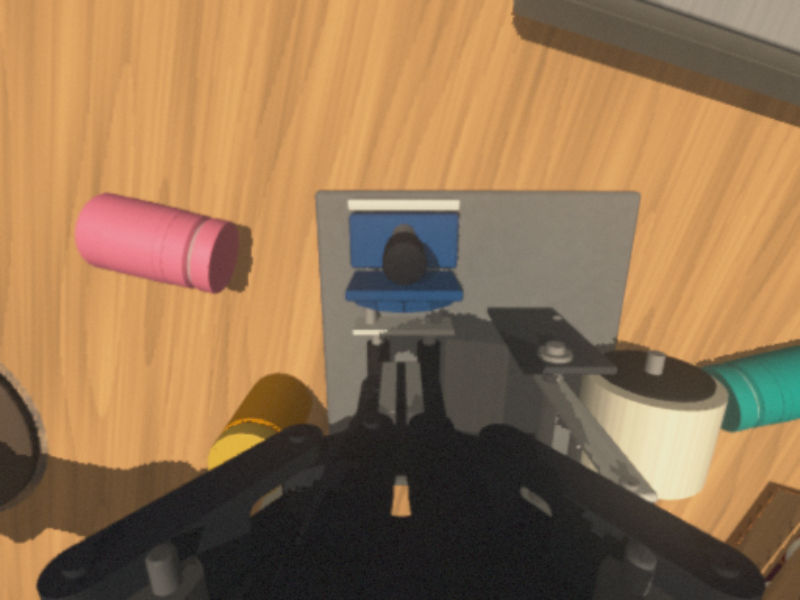

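Call:
servo_tool:
  plan:
    - [0,-0.5,0.2,1.5,0]
    - [0,-0.6,0.25,4,0]
    - [0,-0.6,0.25,6.5,0]
    - [0,-0.6,0.25,8.8,0]
    - [0,-0.6,0.25,10.2,0]
    - [0,-0.6,0.25,10.8,0]
    - [0,-0.6,0.25,10.8,0]

```text
t: 22.8
position: [0.4454, 0.2936, 0.1499]
ee_rot: [1.92, 2.483, -0.013]
wrist_force: [1.0, 0.2, 0.8]
finger_gap: 0.0
```

Call:
servo_tool:
  plan:
    - [0,0.5,0,0,0]
    - [0,0.8,0,0,0]
    - [0,1,0,0,0]
    - [0,1.2,0,0,0]
    - [0,1.4,0,0,0]
    - [0,1.5,0,0,0]
    - [0,1.6,0,0,0]

```text
t: 23.5
position: [0.4414, 0.3092, 0.1498]
ee_rot: [1.92, 2.483, -0.013]
wrist_force: [-0.3, -0.9, 0.3]
finger_gap: -0.0
```

```bash
python3 -c "
from h import *
lev()"
```

```text
t 23.5 pos [0.4414 0.3092 0.1498] rot [ 1.9204  2.4828 -0.0133] q [-1.019  0.402  0.404  1.932 -0.199  0.854 -0.257] F [-0.28 -0.91  0.33] gap -0.0
lab [  0.  114.  146.8] lever -0.045604029182541694 102.33316775794215
```

Call:
servo_tool:
  plan:
    - [0,0.1,0,0,0]
    - [0,0.2,0,0,0]
    - [0,0.3,0,0,0]
    - [0,0.4,0,0,0]

```text
t: 23.9
position: [0.4411, 0.31, 0.1497]
ee_rot: [1.922, 2.479, -0.018]
wrist_force: [2.2, -11.0, 5.3]
finger_gap: -0.0
```

```bash
python3 -c "
from h import *
lev()"
```

```text
t 23.9 pos [0.4411 0.31   0.1497] rot [ 1.9218  2.479  -0.018 ] q [-1.023  0.404  0.405  1.93  -0.196  0.857 -0.264] F [  2.18 -11.     5.27] gap -0.0
lab [ -0.  114.9 146.7] lever -0.04659573306321274 102.34913624286017
```

It resists with 11 N at the expected position for the open stop (114.9 + 23.5 mm ≈ 138). I back off and retreat.

Call:
servo_tool:
  plan:
    - [0,-0.3,0,0,0]
    - [0,-0.8,0,0,0]
    - [0,-1,0,-1.5,0]
    - [0,-1,0,-4,0]
    - [0,-1,0,-7,0]
    - [0,-1,0,-10,0]
    - [0,-1,0,-12,0]
    - [0,-1,0,-13,0]

```text
t: 24.7
position: [0.4445, 0.3024, 0.2817]
ee_rot: [1.922, 2.479, -0.013]
wrist_force: [0.7, 1.3, -0.3]
finger_gap: 0.0
```

```bash
python3 - <<'E'
from h import *
st();snap('scene','sc14');snap('side','s14')
cl,sl=np.cos(LY),np.sin(LY)
for f in('sc14','s14'):
    p,P=cloud(f);hsv=cv2.cvtColor(p,cv2.COLOR_RGB2HSV);d0,d1=P[...,0]-LO[0],P[...,1]-LO[1];x,y=cl*d0+sl*d1,-sl*d0+cl*d1
    m=(hsv[...,2]<75)&(P[...,2]>.125)&(P[...,2]<.165)&(abs(x)<.025)&(abs(y-.138)<.03);print(m.sum(),np.median(y[m])*1e3)
knobang(['sc14','s14'])
c=[cv2.imread(f'pics/{f}.png') for f in('sc14','s14')];cv2.imwrite('pics/c14.png',cv2.resize(np.hstack(c),(800,300)))
E
```

```text
t 24.7 pos [0.4445 0.3024 0.2817] rot [ 1.9215  2.4793 -0.013 ] q [-1.06   0.248  0.451  1.79  -0.11   1.136 -0.322] F [ 0.68  1.33 -0.28] gap 0.0
77 131.85462337324873
78 129.42468529347272
sc14 [354 178  10   9  76] [358.5 182. ] [0.6261 0.1366 0.2357]
s14 [242 103   7   9  49] [245. 107.] [0.6161 0.1328 0.2354]
knob [0.6212 0.1401 0.2304] lab [132.2 -94.5 230.4] ang 1.607003750834127 110.19553206655858
```

View pics/c14.png

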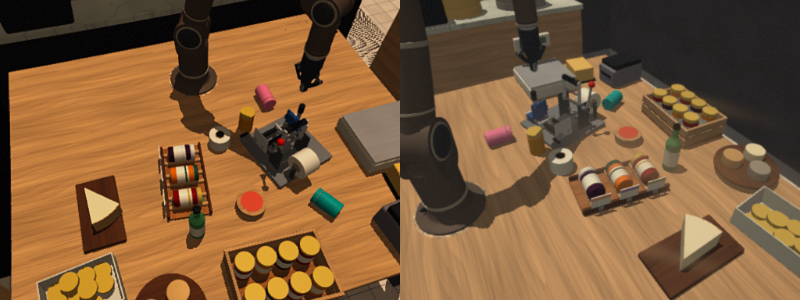

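The knob reads the same as before (131.9/129.4), so the jaw was already at its stop. The lever is up, the jar is in the tray and nothing else has moved. I hand in.

```bash
python3 -c "
from h import *
print(manip.finish_job())"
```

```text
the job is handed in; nothing more can be done
None
```

The job is done and handed in at about 25 s of the 72 s. The red jar lies in the vacant place of the tray with its lid to the same side as the others, the lever is up and the jaw is open.

**Lever:** My pinch slipped off the knob at about 1.49 rad, so I pushed it the rest of the way with closed fingers until it resisted with 15 N. Triangulating the knob in the last pictures gave 1.607 rad, where fully up is 1.6.

**Jaw:** I pulled it open until it resisted with about 18 N, at knob y 137.6 mm (138 is fully open). A later picture check read about 1.3 mm short, so I pushed it again. It resisted with 11 N at the stop and the knob read the same afterwards, so it had already been fully open.

**Jar:** I lifted it level and set it on the dowels with about 7 N of contact force. It lies parallel to the tray's places, level with its neighbours (top at 83.6 mm against 83.5 mm) and within about 1 mm of their line along the dowels. The three cameras disagree by up to about 3 mm lengthwise, and by more across the tray because each sees only one side of the jar.

**Other things:** I saw nothing else knocked over or shifted in the last views, and the gripper ended clear of everything. I judged that by eye and measured only the other two tray jars.

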